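# Load the fuller cartridge cassette

### The job

One of the two closed cassettes on the mat is full and the other nearly used up, and only their weight tells. Lift the one nearer the robot clear of the mat for a moment to feel its weight and put it back where it stood, then do the same with the other, and slide the heavier one into the module's port until both spring catches snap in and hold it, pushing no harder than the catches need, because the sprung connector behind must not be rammed. The lighter one must end standing where it was on the mat; leave the bottle, vial rack and wrench alone.

Things in the scene. Friction and masses are not known exactly. Their poses are not given: they have to be found in the camera images.
- cassette_near: Closed grey plastic cassette on the mat, the one nearer the robot (smaller x): 130 mm long (its x, along world y within 20 degrees), 50 wide (y), 60 high; same end for end. Origin: centre of underside. Grip the flat-sided middle 66 mm across the width, in the upper 35 mm to stay above the port's guides. 0.2 to 0.5 kg; contents at its middle rattle 2 mm.
- cassette_far: The other cassette, farther from the robot (larger x), alike in every visible way; either may be the heavier, by at least 0.15 kg. On both, each side has two upright grooves 5 mm deep, from 16 to 32 mm behind either end, for the port's catches.
- mat: Black rubber mat fixed on the bench under the two cassettes, 300 x 200 x 5 mm (x, y, z). Origin: centre of its underside.
- mouth (a point): Middle of the port's threshold, on the aluminium deck's surface, 8 mm above the bench. +x points into the port, the way the cassette slides in lengthwise; y across; z up. Port: tunnel 53 mm wide, 64 mm high, its roof's top 70 mm above the deck. The deck is 85 mm wide, from x = -170 mm. Flared guides on it, 12 mm high: 78 mm apart at x = -53 mm, 55 mm at the mouth.
- module: Grey instrument with the port in front. Origin: bench level under the mouth; same axes as mouth. Its case begins at x = 62 mm, is 270 mm wide (y -105 to 165), 195 mm high with its top rails. Two ramped spring catches in the port let the cassette in against 1 to 4 N. Latched, its centre is at x = -33 to -21 mm: the depth differs by module, unmeasured: feel it.
- connector_block (a joint): Sprung connector deep in the port, pushed in by the cassette's leading end: 0 = free, grows as pushed (m), 1.5 N per mm. First touched 4.5 mm before the latched position; the catches snap in at 5 to 6 mm (about 8 N on top of the sliding drag, which grows if the cassette is borne down on); it then rests at about 4.5 mm, pressing the cassette back on the catches. Over 10 mm (15 N) is ramming.
- catch_l (a joint): Left (+y) spring catch inside the port's side wall: 0 = sprung in, also when it has dropped into the cassette's groove; about 3.5 mm (0.0035) while the cassette's end pushes it aside.
- catch_r (a joint): Right (-y) spring catch, likewise.
- bottle: Bystander: small glass solvent bottle with blue cap, 56 mm across, 105 mm high, beyond the mat. Origin: centre of its underside.
- vial_rack: Bystander: white vial rack, 50 x 100 mm, 44 mm high with its vials, on the far side of the deck. Origin: centre of its underside.
- wrench: Bystander: steel wrench 130 mm long lying flat between robot and deck.
There are look-alikes about, which are no part of the job. What is shaped like the cassette_far but brown or turquoise is not meant.

How it is judged:
On the way, in this order (a step that is already met when the one before it is completed fails the run):
1. the nearer cassette is lifted at least 30 mm clear of the mat while the other stands (height (world z) of cassette_near above 0.035 m and height (world z) of cassette_far below 0.009 m and angle between cassette_far's own z axis and vertical below 0.05 rad and distance of cassette_far from where it was at the start of the episode below 0.03 m), for 0.3 s.
2. then, with the nearer one back standing where it was, the farther one is lifted at least 30 mm clear (height (world z) of cassette_far above 0.035 m and height (world z) of cassette_near below 0.009 m and angle between cassette_near's own z axis and vertical below 0.05 rad and distance of cassette_near from where it was at the start of the episode below 0.03 m), for 0.3 s.
At the end, for the whole second after the job is handed in: The heavier cassette is straight in the port (4 mm, 0.06 rad) and held by the catches, both dropped into its grooves (under 2 mm), keeping the connector pushed in over 2.5 mm; the lighter one (under 3.2 N) stands upright on the mat within 30 mm of its start; both at rest (value of joint connector_block above 0.0025 m and value of joint each of catch_l, catch_r below 0.002 m and ((y of cassette_near in the frame of mouth between -0.004 and 0.004 m and x of cassette_near in the frame of mouth above -0.04 m and z of cassette_near in the frame of mouth below 0.003 m and angle between the x axis of cassette_near and the x axis of mouth, either way round below 0.06 rad and angle between cassette_near's own z axis and vertical below 0.05 rad and linear speed of each of cassette_near, cassette_far below 0.01 m/s and (height (world z) of cassette_far below 0.009 m and angle between cassette_far's own z axis and vertical below 0.05 rad and distance of cassette_far from where it was at the start of the episode below 0.03 m) and contact force between cassette_far and mat between 1 and 3.2 N) or (y of cassette_far in the frame of mouth between -0.004 and 0.004 m and x of cassette_far in the frame of mouth above -0.04 m and z of cassette_far in the frame of mouth below 0.003 m and angle between the x axis of cassette_far and the x axis of mouth, either way round below 0.06 rad and angle between cassette_far's own z axis and vertical below 0.05 rad and linear speed of each of cassette_far, cassette_near below 0.01 m/s and (height (world z) of cassette_near below 0.009 m and angle between cassette_near's own z axis and vertical below 0.05 rad and distance of cassette_near from where it was at the start of the episode below 0.03 m) and contact force between cassette_near and mat between 1 and 3.2 N))); the robot touches nothing.
It fails at once if the connector is rammed (pushed in more than 10 mm, 15 N) (value of joint connector_block above 0.01 m).
It fails at once if a cassette is tipped over (angle between any of cassette_near, cassette_far's own z axis and vertical above 0.6 rad).
It fails at once if a bystander is moved by more than 20 mm (distance of any of bottle, vial_rack, wrench from where it was at the start of the episode above 0.02 m).
It also fails if it takes over 72 s, if anything falls off the work surface, if the arm or the gripper's body presses on something with over 40 N, if the wrist force passes 120 N, or if a joint passes its speed limit or range.

### The arm

A 7-joint arm with a two-finger parallel gripper is mounted at the origin on the work surface. World frame = base frame: x ahead of the robot, y to its left, z up, the work surface at z = 0. Lengths are in m, angles in rad, forces in N, time in s.
With the tool pointing down it reaches from about 0.425 to 0.875 m from the base axis. Payload 4.7 kg.
Tool frame: the origin (TCP) lies midway between the tips of the shut fingers; the grasp point (between the pads) lies arm.hold_point_z behind it (arm.hold_point_z is the distance from the TCP to the grasp point, in m); z points along the fingers, x is the direction in which the jaws open and shut, and the axes are right-handed (so a half turn about z gives the same grasp; the last joint's range is limited). The gripper opens to 85 mm and grips with 20 to 120 N. Pads are 22 mm wide; open, the fingers measure 114 mm over their backs; the gripper's body (76 mm by 85 mm) begins 54 mm behind the grasp point. The pads swing forward as they close: fully open they stand 13 mm farther back than shut.
Start: joints at [-1.122, 0.321, -0.07, 1.45, 0.023, 1.371, -0.057], TCP at [0.274, 0.59, 0.231] pointing down, gripper open.
Joint ranges: [-2.86, 2.86], [-0.3, 2.09], [-1.38, 1.24], [0.06, 2.45], [-1.56, 4.7], [0.09, 2.05], [-2.69, 2.69]. Speed limits (rad/s): [2.57, 2.57, 3.14, 3.14, 3.14, 3.14, 3.14].

### API

Orientations are given as a 3x3 rotation matrix whose columns are the frame's x, y, z axes.
In Python, from bench import arm gives the robot as it stands.
- The arm moves only by the tool jog_arm, never from a script. Its argument "deltas" is a list of rows, each a list of 6 numbers: the shift along the tool's x, y, z in m, then the turn, a rotation vector about the tool's x, y, z in degrees. A call has 1 to 5 rows; each row shifts and turns the commanded pose from where the row before left it, along the tool's axes as they then stand; what a row does not reach is not made up. A row lasts 1/10 s, in which the tool goes at most 50 mm and 8.59 degrees, less where a joint would pass 70% of its speed; a pose out of reach is approached as far as the arm can. A call with a gripper value outside its range is refused whole. "claw" is the opening, from 0 (shut) to 1 (fully open), set as the call begins (left out, the last holds). The fingers move at their own pace and stop on an object; "newtons" is the grip in N (left out, the last holds). Time passes only in rows, so rows that do not move let the fingers close. It gives the time, the measured TCP pose, the force and the opening at its end, in the units of the state.
- arm.get_obs(): the state, without advancing time (a new reading comes with each control period).
- arm.snapshot(name): name is "scene" or "top" or "wrist"; returns the picture (384x512x3 uint8, red, green, blue); there is no depth.
- arm.camera_info(name): a dict with "camera_matrix" (3x3 intrinsics, pixels), "R" (3x3) and "t" (3): a world point X has camera coordinates R X + t. Camera axes: x right, y down, z forward; pixel columns grow to the right and rows downward; lengths in m; the calibration is good to about 2 mm. A picture is of the moment at which its call begins: read the wrist's pose just before it. camera_info takes no time and is no camera call; for the wrist camera it gives the pose at the moment of the call.
- arm.job_done(): hands the job in, once; it reports no verdict.
The state is a dict: "t": time; "joint_positions": joint angles; "dq": joint speeds; "effort": joint torques, N m; "position": TCP position; "tool_rot": TCP orientation; "force": force on the tool from outside, world axes, zero at the start; "ft_torque": the same for the moment, N m; "finger_gap": finger opening in m.
Only numpy, scipy, OpenCV 4.12 (cv2) and the standard library are available. Lean on these libraries where they do the work, as an engineer would, in place of code of your own. Each camera call takes 0.05 s, during which the arm holds its last target.

## Working session

There is one attempt and no reset: what is moved stays moved. The work goes in short steps, Python scripts to look and compute and a tool call to move; the robot and the scene stay as the last step left them, time stands still between calls to the robot, and variables do not carry over. Pictures are saved under pics/ and viewed, and the job is handed in when it is done.

Besides the shell and the picture viewer there is one more tool, called after ">>>" as name(argument=value, ...), one argument or row to a line, values as JSON. jog_arm: Moves the arm, as the interface text tells. Its arguments: {"type":"object","properties":{"deltas":{"type":"array","items":{"type":"array","items":{"type":"number"}}},"claw":{"type":"number"},"newtons":{"type":"number"}},"required":["deltas"]}

```bash
ls; mkdir -p pics
python3 - <<'E'
from bench import arm
import cv2,numpy as np
np.set_printoptions(precision=4,suppress=True)
o=arm.get_obs()
for k,v in o.items(): print(k,np.array(v))
print(arm.hold_point_z)
for n in("scene","top","wrist"):
    im=arm.snapshot(n); cv2.imwrite(f"pics/{n}0.png",im[:,:,::-1]); print(n,arm.camera_info(n))
E
```

```text
pics
t 0.0
joint_positions [-1.1219  0.3219 -0.0701  1.4517  0.0226  1.3708 -0.0569]
dq [ 0.0008  0.0009 -0.0003  0.0005  0.0002  0.0006  0.0008]
effort [ -0.0006 -49.3578  -0.3824 -31.4336   0.0131   0.0112   0.    ]
position [0.2736 0.589  0.2302]
tool_rot [[ 0.4212  0.907  -0.0007]
 [ 0.907  -0.4212 -0.0019]
 [-0.002   0.0001 -1.    ]]
force [-0.2901  0.8127 -0.5086]
ft_torque [-0.0002  0.0281 -0.0392]
finger_gap 0.08567817645663346
0.0187
scene {'camera_matrix': array([[394.0749,   0.    , 256.6236],
       [  0.    , 394.0749, 192.6409],
       [  0.    ,   0.    ,   1.    ]]), 'R': array([[ 0.1747,  0.9846,  0.0087],
       [ 0.6495, -0.1086, -0.7526],
       [-0.74  ,  0.1371, -0.6585]]), 't': array([ 0.0474, -0.3324,  1.3879])}
top {'camera_matrix': array([[400.951 ,   0.    , 251.0172],
       [  0.    , 400.951 , 179.7288],
       [  0.    ,   0.    ,   1.    ]]), 'R': array([[-0.0671, -0.9977, -0.0072],
       [-0.9687,  0.0669, -0.2392],
       [ 0.2392, -0.0091, -0.9709]]), 't': array([-0.1184,  0.5431,  0.7793])}
wrist {'camera_matrix': array([[292.4921,   0.    , 257.236 ],
       [  0.    , 292.4921, 191.2053],
       [  0.    ,   0.    ,   1.    ]]), 'R': array([[ 0.4217,  0.9067, -0.0018],
       [ 0.8663, -0.4024,  0.2959],
       [ 0.2676, -0.1264, -0.9552]]), 't': array([-0.6495, -0.0388,  0.3795])}
```

View pics/scene0.png

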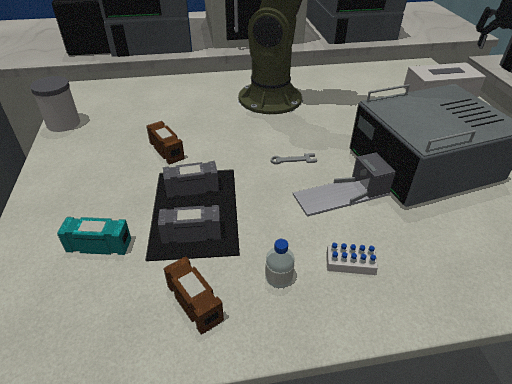

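View pics/top0.png

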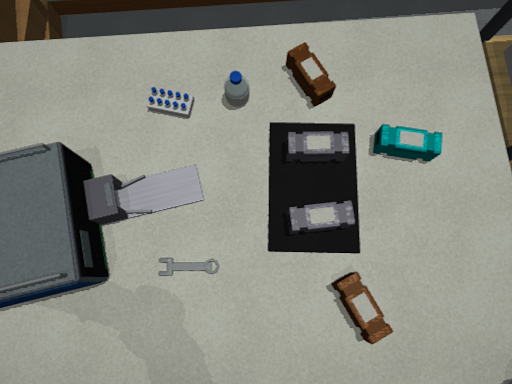

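View pics/wrist0.png

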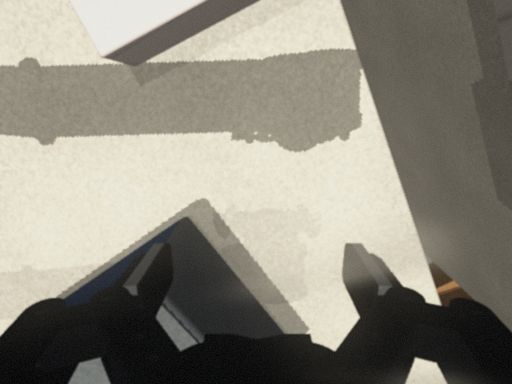

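The scene and top views show two grey cassettes on the black mat: the near one at about (322,216) and the far one at (318,144) in top. They also show the deck with port at (165,195), and brown and turquoise decoys. Next I'll enlarge the key regions.

```bash
cat > h.py <<'E'
import numpy as np,cv2
from bench import arm
np.set_printoptions(precision=4,suppress=True)
def cast(ci,uv,z):
    K,R,t=ci["camera_matrix"],ci["R"],ci["t"]
    C=-R.T@t; d=R.T@np.linalg.solve(K,np.array([uv[0],uv[1],1.]))
    return C+d*(z-C[2])/d[2]
def proj(ci,X):
    p=ci["camera_matrix"]@(ci["R"]@np.asarray(X,float)+ci["t"]); return p[:2]/p[2]
E
python3 - <<'E'
from h import *
im=cv2.imread("pics/top0.png")
a=cv2.resize(im[115:260,260:365],None,fx=4,fy=4,interpolation=cv2.INTER_CUBIC)
a=np.clip(a.astype(float)*1.3+20,0,255).astype(np.uint8)
cv2.imwrite("pics/topA.png",a)
b=cv2.resize(im[150:240,70:220],None,fx=5,fy=5,interpolation=cv2.INTER_CUBIC)
cv2.imwrite("pics/topB.png",np.clip(b.astype(float)*1.3+20,0,255).astype(np.uint8))
for n in("scene","top"):
    c=arm.camera_info(n); print(n,-c["R"].T@c["t"])
c=arm.camera_info("top")
for uv,z in [((322,216),.065),((318,144),.065),((100,198),.078),((202,184),.008),((269,123),.005),((354,123),.005),((269,251),.005),((359,251),.005)]: print(uv,cast(c,uv,z))
E
```

```text
scene [ 1.2347 -0.273   0.6633]
top [ 0.3318 -0.1474  0.8857]
(322, 216) [ 0.4471 -0.2957  0.065 ]
(318, 144) [ 0.6031 -0.3042  0.065 ]
(100, 198) [0.5135 0.1577 0.078 ]
(202, 184) [ 0.5457 -0.0448  0.008 ]
(269, 123) [ 0.6824 -0.2068  0.005 ]
(354, 123) [ 0.6685 -0.4051  0.005 ]
(269, 251) [ 0.3874 -0.1838  0.005 ]
(359, 251) [ 0.3742 -0.378   0.005 ]
```

View pics/topA.png

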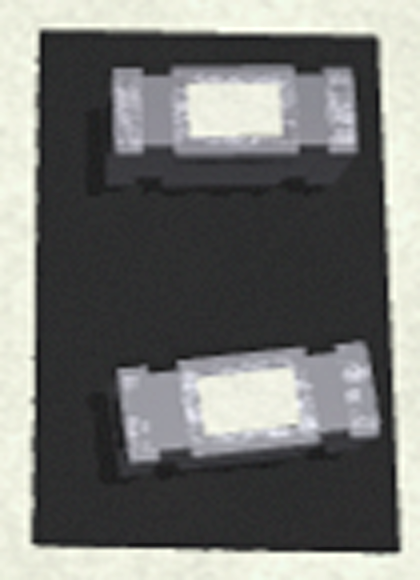

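View pics/topB.png

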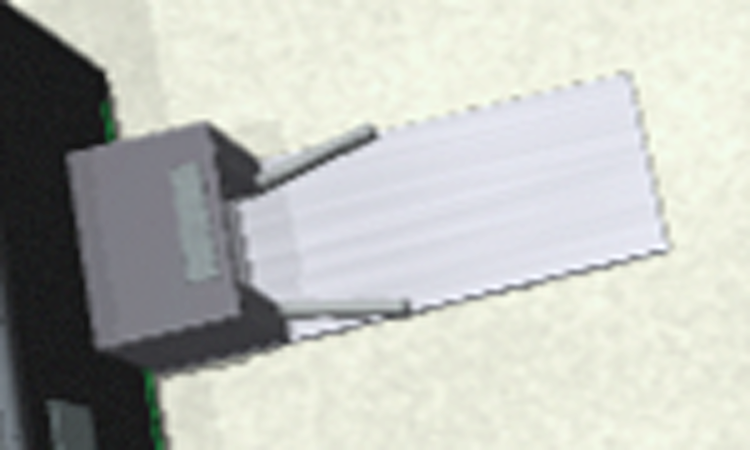

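Run:
```python
from h import *
im=cv2.imread("pics/top0.png"); c=arm.camera_info("top")
hsv=cv2.cvtColor(im,cv2.COLOR_BGR2HSV).astype(int)
# top faces: use labels (bright) and cassette mask
from scipy import ndimage as nd
g=im.min(axis=2).astype(int)
box=np.zeros(g.shape,bool); box[126:246,276:356]=1
for name,m in (("label",(g>190)&box),("top",(g>85)&box)):
    l,n=nd.label(m)
    for i in range(1,n+1):
        p=np.argwhere(l==i)[:,::-1]
        if len(p)<60: continue
        W=np.array([cast(c,q,.065) for q in p])
        q=[cast(c,x,.065)[:2] for x in cv2.boxPoints(cv2.minAreaRect(p.astype(np.float32)))]
        r=cv2.minAreaRect((W[:,:2]*1000).astype(np.float32))
        print(name,len(p),p.mean(0),"mean",W.mean(0)[:2],"rect",r)
def B(U,V): return ((U+.5)/5-.5+70,(V+.5)/5-.5+150)
P=lambda U,V,z:cast(c,B(U,V),z)[:2]
e1,e2=P(630,72,.008),P(668,247,.008)
s1=P(375,137,.008); s2=P(292,342,.008)
print("deck end",e1,e2,np.linalg.norm(e1-e2),"mid",(e1+e2)/2)
ang=lambda v:np.degrees(np.arctan2(v[1],v[0]))
print("dirs",ang(s1-e1),ang(s2-e2),ang(e1-e2)) 
roof=[P(*x,.078) for x in((66,154),(208,122),(240,312),(100,350))]
print("roof",roof); 
print("roof dirs",ang(roof[0]-roof[1]),ang(roof[3]-roof[2]),ang(roof[1]-roof[2]),ang(roof[0]-roof[3]), "front mid",(roof[1]+roof[2])/2, [np.linalg.norm(roof[i]-roof[(i+1)%4]) for i in range(4)])
gd=[P(*x,.020) for x in((375,130),(262,183),(408,303),(272,305))]; print("guides",gd)
```

```text
top 1177 [318.0663 142.085 ] mean [ 0.6074 -0.3048] rect ((607.7222290039062, -304.7364501953125), (128.822998046875, 45.48137664794922), 86.01699829101562)
top 1394 [321.6248 214.9971] mean [ 0.4493 -0.2952] rect ((449.55914306640625, -295.332275390625), (48.902313232421875, 129.5388946533203), 2.423504590988159)
deck end [ 0.5935 -0.0321] [ 0.5112 -0.0462] 0.08356370082500576 mid [ 0.5524 -0.0391]
dirs 100.99594743186344 100.58600014180132 9.754294029777345
roof [array([0.5534, 0.1943]), array([0.5632, 0.1355]), array([0.4819, 0.1211]), array([0.4701, 0.1778])]
roof dirs 99.3755543084211 101.70547701610191 10.020107411417994 11.23824667151079 front mid [0.5225 0.1283] [np.float64(0.05967352409484986), np.float64(0.08254425288267965), np.float64(0.05788911369989281), np.float64(0.08493731312438335)]
guides [array([0.5709, 0.0811]), array([0.55  , 0.1313]), array([0.4916, 0.0669]), array([0.4948, 0.1264])]
```

Run:
```python
from h import *
o=arm.get_obs(); c=arm.camera_info("wrist")
C=-c["R"].T@c["t"]; T=np.array(o["tool_rot"]); print("cam in tool",T.T@(C-o["position"])); print("cam axes in tool\n",T.T@c["R"].T)
```

```text
cam in tool [ 0.0004 -0.0749 -0.1424]
cam axes in tool
 [[ 1.     -0.0005 -0.0005]
 [ 0.0006  0.9552  0.2958]
 [ 0.0003 -0.2958  0.9552]]
```

>>> jog_arm(
  deltas=[
    [0, 0.03, -0.02, 0, 0, 2.5],
    [0, 0.05, 0, 0, 0, 4.4],
    [0, 0.05, 0, 0, 0, 4.4],
    [0, 0.05, 0, 0, 0, 4.4],
    [0, 0.05, 0, 0, 0, 4.4],
  ],
)

```text
t: 0.65
position: [0.4676, 0.4642, 0.2508]
tool_rot: [[0.709, 0.705, -0.0], [0.705, -0.709, -0.0], [-0.0, 0.0, -1.0]]
force: [1.0, 0.3, 0.8]
finger_gap: 0.0853
```

>>> jog_arm(
  deltas=[
    [0, 0.05, 0, 0, 0, 4.3],
    [0, 0.05, 0, 0, 0, 4.3],
    [0, 0.05, 0, 0, 0, 4.3],
    [0, 0.05, 0, 0, 0, 4.3],
    [0, 0.05, 0, 0, 0, 4.3],
  ],
)

```text
t: 1.15
position: [0.6146, 0.2636, 0.2508]
tool_rot: [[0.918, 0.396, -0.0], [0.396, -0.918, -0.0], [-0.0, 0.0, -1.0]]
force: [0.2, 0.1, 0.3]
finger_gap: 0.0854
```

>>> jog_arm(
  deltas=[
    [0, 0.05, 0, 0, 0, 4.3],
    [0, 0.05, 0, 0, 0, 4.3],
    [0, 0.05, 0, 0, 0, 4.3],
    [0, 0.05, 0, 0, 0, 4.3],
    [0, 0.05, 0, 0, 0, 4.3],
  ],
)

```text
t: 1.65
position: [0.6778, 0.0232, 0.2508]
tool_rot: [[0.999, 0.032, -0.0], [0.032, -0.999, -0.0], [-0.0, 0.0, -1.0]]
force: [1.0, 0.3, -0.3]
finger_gap: 0.0854
```

>>> jog_arm(
  deltas=[
    [-0.03, 0.04, 0, 0, 0, 0],
    [-0.03, 0.04, 0, 0, 0, 0],
    [-0.03, 0.04, 0, 0, 0, 0],
    [-0.03, 0.04, 0, 0, 0, 0],
    [-0.03, 0.04, 0, 0, 0, 0],
  ],
)

```text
t: 2.15
position: [0.533, -0.1815, 0.2511]
tool_rot: [[0.999, 0.035, -0.0], [0.035, -0.999, 0.0], [-0.0, -0.0, -1.0]]
force: [-0.1, -0.6, -0.1]
finger_gap: 0.0854
```

Run:
```python
from h import *
import pickle
c=arm.camera_info("wrist"); im=arm.snapshot("wrist")[:,:,::-1]; cv2.imwrite("pics/w1.png",im); pickle.dump(c,open("w1.pkl","wb"))
cv2.imwrite("pics/s1.png",arm.snapshot("scene")[:,:,::-1])
```

```text
(no output)
```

View pics/w1.png

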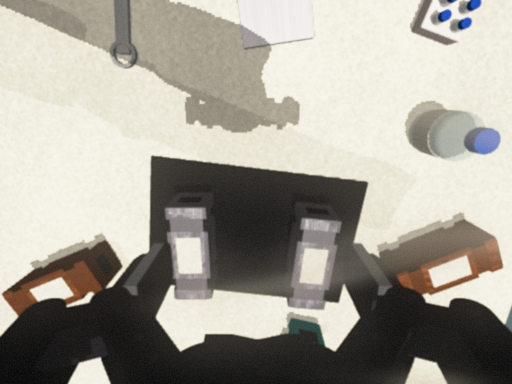

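View pics/s1.png

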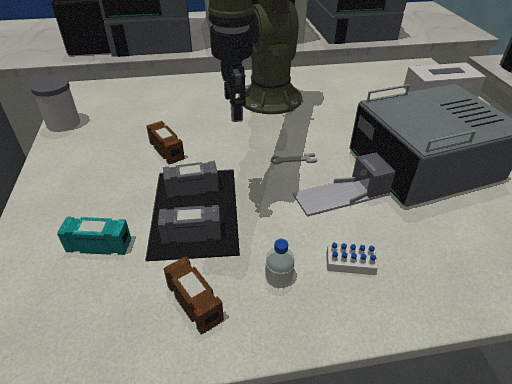

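The wrist view shows both cassettes, with label centres at about (189,256) for near and (314,266) for far. I'll compare these with the top-view result.

Run:
```python
from h import *
import pickle
from scipy import ndimage as nd
c=pickle.load(open("w1.pkl","rb")); im=cv2.imread("pics/w1.png"); g=im.min(axis=2)
for (x0,x1,y0,y1) in((170,215,225,290),(290,340,235,296)):
    m=np.zeros(g.shape,bool); m[y0:y1,x0:x1]=g[y0:y1,x0:x1]>175
    l,n=nd.label(m); i=np.argmax(np.bincount(l.ravel())[1:])+1
    p=np.argwhere(l==i)[:,::-1]; W=np.array([cast(c,q,.065) for q in p])
    print(p.mean(0),len(p),cv2.minAreaRect((W[:,:2]*1000).astype(np.float32)))
for uv in((168,212),(209,212),(176,298),(213,297),(298,210),(340,212),(290,304),(325,307)): print(uv,cast(c,uv,.065)[:2])
```

```text
[188.5921 254.8512] 934 ((451.2555236816406, -294.43804931640625), (36.27279281616211, 52.32209014892578), 1.96091890335083)
[313.1936 265.5915] 847 ((608.7217407226562, -304.61090087890625), (52.5555534362793, 31.909687042236328), 86.74761962890625)
(168, 212) [ 0.4283 -0.2373]
(209, 212) [ 0.4776 -0.2356]
(176, 298) [ 0.4321 -0.3593]
(213, 297) [ 0.4811 -0.356 ]
(298, 210) [ 0.5843 -0.2294]
(340, 212) [ 0.6349 -0.2303]
(290, 304) [ 0.5837 -0.3635]
(325, 307) [ 0.6309 -0.3667]
```

>>> jog_arm(
  deltas=[
    [-0.029, 0.037, 0.01, 0, 0, 0],
    [-0.029, 0.037, 0.03, 0, 0, 0],
    [-0.0284, 0.0365, 0.03, 0, 0, 0],
    [0, 0, 0.04, 0, 0, 0],
    [0, 0, 0.0, 0, 0, 0],
  ],
)

```text
t: 2.75
position: [0.4534, -0.2849, 0.1426]
tool_rot: [[0.999, 0.032, -0.009], [0.032, -0.999, 0.004], [-0.008, -0.004, -1.0]]
force: [-0.2, 1.1, -0.4]
finger_gap: 0.0854
```

>>> jog_arm(
  deltas=[
    [0, 0, 0.04, 0, 0, 0],
    [0, 0, 0.04, 0, 0, 0],
    [0, 0, 0.03, 0, 0, 0],
    [0, 0, 0, 0, 0, 0],
  ],
)

```text
t: 3.15
position: [0.4563, -0.2832, 0.0346]
tool_rot: [[0.999, 0.037, -0.006], [0.037, -0.999, 0.003], [-0.006, -0.003, -1.0]]
force: [0.0, -0.4, 0.5]
finger_gap: 0.0856
```

Run:
```python
from h import *
o=arm.get_obs(); print(o["position"],o["tool_rot"],o["force"],o["ft_torque"])
cv2.imwrite("pics/w2.png",arm.snapshot("wrist")[:,:,::-1])
```

```text
[ 0.4563 -0.2832  0.0346] [[ 0.9993  0.0374 -0.0063]
 [ 0.0375 -0.9993  0.003 ]
 [-0.0062 -0.0033 -1.    ]] [ 0.0374 -0.4411  0.5167] [-0.0247 -0.0454  0.0375]
```

View pics/w2.png

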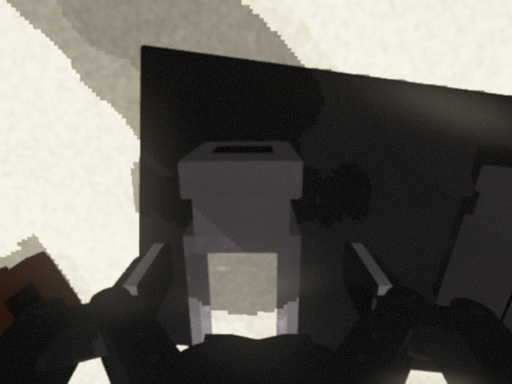

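The wrist picture shows the near cassette between the open fingers: block top at about (240,230), label at (240,285). I'll correct the small offset before closing.

>>> jog_arm(
  deltas=[
    [-0.006, 0.012, 0.003, -0.2, 0.35, 0],
    [0, 0, 0, 0, 0, 0],
    [0, 0, 0, 0, 0, 0],
  ],
)

```text
t: 3.5
position: [0.4537, -0.2986, 0.0364]
tool_rot: [[0.999, 0.035, 0.01], [0.035, -0.999, -0.004], [0.009, 0.004, -1.0]]
force: [0.3, -0.9, 0.0]
finger_gap: 0.0854
```

>>> jog_arm(
  deltas=[
    [0, 0, 0, 0, 0, 0],
    [0, 0, 0, 0, 0, 0],
    [0, 0, 0, 0, 0, 0],
    [0, 0, 0, 0, 0, 0],
    [0, 0, 0, 0, 0, 0],
  ],
  claw=0,
  newtons=40,
)

```text
t: 4.0
position: [0.4521, -0.298, 0.0348]
tool_rot: [[0.999, 0.035, 0.006], [0.035, -0.999, -0.003], [0.006, 0.003, -1.0]]
force: [-2.4, 1.5, 5.4]
finger_gap: 0.0491
```

>>> jog_arm(
  deltas=[
    [0, 0, 0, 0, 0, 0],
    [0, 0, 0, 0, 0, 0],
  ],
)

```text
t: 4.2
position: [0.452, -0.298, 0.0348]
tool_rot: [[0.999, 0.035, 0.006], [0.035, -0.999, -0.003], [0.006, 0.003, -1.0]]
force: [-1.7, 0.1, 5.2]
finger_gap: 0.0495
```

>>> jog_arm(
  deltas=[
    [0, 0, -0.01, 0, 0, 0],
    [0, 0, -0.02, 0, 0, 0],
    [0, 0, -0.02, 0, 0, 0],
    [0, 0, 0, 0, 0, 0],
    [0, 0, 0, 0, 0, 0],
  ],
)

```text
t: 4.7
position: [0.4514, -0.2977, 0.0839]
tool_rot: [[0.999, 0.035, 0.006], [0.035, -0.999, -0.003], [0.006, 0.003, -1.0]]
force: [-0.5, 0.1, -4.0]
finger_gap: 0.0492
```

>>> jog_arm(
  deltas=[
    [0, 0, 0, 0, 0, 0],
    [0, 0, 0, 0, 0, 0],
    [0, 0, 0, 0, 0, 0],
    [0, 0, 0, 0, 0, 0],
    [0, 0, 0, 0, 0, 0],
  ],
)

```text
t: 5.2
position: [0.4515, -0.2981, 0.0839]
tool_rot: [[0.999, 0.035, 0.006], [0.035, -0.999, -0.003], [0.006, 0.003, -1.0]]
force: [0.4, -0.1, -4.2]
finger_gap: 0.0495
```

>>> jog_arm(
  deltas=[
    [0, 0, 0, 0, 0, 0],
  ],
)

```text
t: 5.3
position: [0.4515, -0.2981, 0.0841]
tool_rot: [[0.999, 0.035, 0.006], [0.035, -0.999, -0.003], [0.006, 0.003, -1.0]]
force: [0.0, -1.0, -4.2]
finger_gap: 0.0494
```

Run:
```python
from h import *
for i in range(1):
    cv2.imwrite("pics/s3.png",arm.snapshot("scene")[:,:,::-1])
    o=arm.get_obs(); print(o["position"],o["force"],o["ft_torque"])
    cv2.imwrite("pics/w3.png",arm.snapshot("wrist")[:,:,::-1])
    o=arm.get_obs(); print(o["position"],o["force"],o["ft_torque"])
```

```text
[ 0.4516 -0.2981  0.0842] [-0.2984  0.0412 -3.9279] [-0.0171  0.0367 -0.0007]
[ 0.4516 -0.2981  0.0842] [ 0.7853  0.0885 -3.9639] [0.0304 0.0682 0.0344]
```

View pics/s3.png

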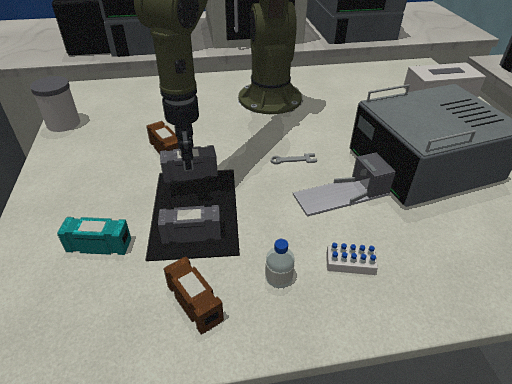

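View pics/w3.png

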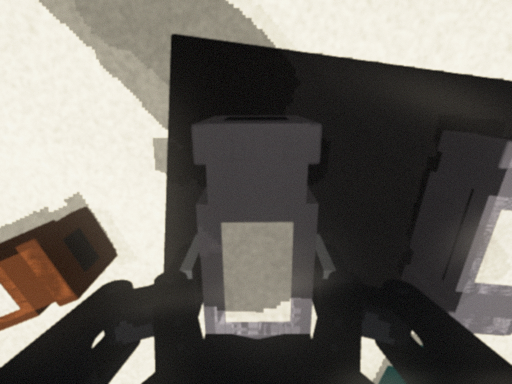

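The scene view shows the near cassette held at about (190,163), clear of the mat, and it weighs about 4.1 N. Now I'll set it back down.

>>> jog_arm(
  deltas=[
    [0, 0, 0.02, 0, 0, 0],
    [0, 0, 0.02, 0, 0, 0],
    [0, 0, 0.007, 0, 0, 0],
    [0, 0, 0.0015, 0, 0, 0],
    [0, 0, 0, 0, 0, 0],
  ],
)

```text
t: 5.9
position: [0.4522, -0.2985, 0.0361]
tool_rot: [[0.999, 0.035, 0.007], [0.035, -0.999, -0.004], [0.007, 0.004, -1.0]]
force: [0.6, 0.0, -4.5]
finger_gap: 0.0493
```

>>> jog_arm(
  deltas=[
    [0, 0, 0, 0, 0, 0],
    [0, 0, 0, 0, 0, 0],
    [0, 0, 0, 0, 0, 0],
    [0, 0, 0, 0, 0, 0],
  ],
  claw=1,
)

```text
t: 6.3
position: [0.4524, -0.2985, 0.0364]
tool_rot: [[0.999, 0.035, 0.008], [0.035, -0.999, -0.004], [0.008, 0.004, -1.0]]
force: [-0.8, 0.6, 0.3]
finger_gap: 0.0852
```

>>> jog_arm(
  deltas=[
    [0, 0, -0.03, 0, 0, 0],
    [0, 0, -0.04, 0, 0, 0],
    [0, 0, -0.04, 0, 0, 0],
    [0, 0, 0, 0, 0, 0],
  ],
)

```text
t: 6.7
position: [0.4545, -0.3002, 0.1517]
tool_rot: [[0.999, 0.034, 0.016], [0.034, -0.999, -0.007], [0.016, 0.008, -1.0]]
force: [-0.4, 0.2, -0.4]
finger_gap: 0.0855
```

Run:
```python
from h import *
o=arm.get_obs(); print(o["position"],o["tool_rot"],o["force"],o["ft_torque"])
cv2.imwrite("pics/w4.png",arm.snapshot("wrist")[:,:,::-1])
cv2.imwrite("pics/s4.png",arm.snapshot("scene")[:,:,::-1])
```

```text
[ 0.4545 -0.3002  0.1517] [[ 0.9993  0.0344  0.0165]
 [ 0.0345 -0.9994 -0.0071]
 [ 0.0162  0.0077 -0.9998]] [-0.3901  0.2346 -0.4036] [-0.0079 -0.0876  0.0232]
```

View pics/w4.png

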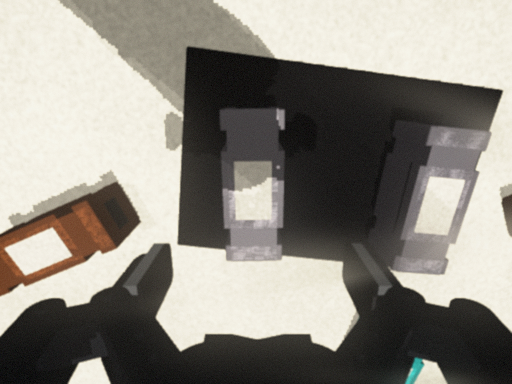

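>>> jog_arm(
  deltas=[
    [0.03, 0.002, 0, 0.2, -0.45, 0],
    [0.03, 0.002, 0, 0.2, -0.45, 0],
    [0.03, 0.002, 0, 0, 0, 0],
    [0.03, 0.002, 0, 0, 0, 0],
    [0.033, 0.002, 0, 0, 0, 0],
  ],
)

```text
t: 7.3
position: [0.6044, -0.3022, 0.1426]
tool_rot: [[0.999, 0.034, -0.013], [0.034, -0.999, 0.005], [-0.013, -0.005, -1.0]]
force: [-0.3, -0.5, -0.0]
finger_gap: 0.0856
```

>>> jog_arm(
  deltas=[
    [0, 0, 0.015, 0, 0, 2.9],
    [0, 0, 0.015, 0, 0, 2.8],
    [0, 0, 0, 0, 0, 0],
    [0, 0, 0, 0, 0, 0],
  ],
)

```text
t: 7.7
position: [0.6032, -0.3022, 0.1135]
tool_rot: [[0.998, -0.064, -0.012], [-0.064, -0.998, 0.004], [-0.013, -0.003, -1.0]]
force: [-0.3, 0.7, 0.8]
finger_gap: 0.0854
```

Run:
```python
from h import *
o=arm.get_obs(); print(o["position"],o["tool_rot"],o["force"],o["ft_torque"])
T=np.array(o["tool_rot"]); print("tilt fix (deg about x,y):",np.degrees([-(T.T@[0,0,-1])[1],(T.T@[0,0,-1])[0]]))
print("tool delta",T.T@(np.array([.608,-.3047,.12])-o["position"]))
```

```text
[ 0.6032 -0.3022  0.1135] [[ 0.9979 -0.064  -0.0123]
 [-0.0639 -0.9979  0.004 ]
 [-0.0126 -0.0032 -0.9999]] [-0.2657  0.6595  0.7564] [ 0.0548 -0.0413 -0.0539]
tilt fix (deg about x,y): [-0.1856  0.7196]
tool delta [ 0.0048  0.0022 -0.0065]
```

>>> jog_arm(
  deltas=[
    [0.005, 0.002, 0.02, -0.2, 0.7, 0],
    [0, 0, 0.02, 0, 0, 0],
    [0, 0, 0.02, 0, 0, 0],
    [0, 0, 0.015, 0, 0, 0],
    [0, 0, 0, 0, 0, 0],
  ],
)

```text
t: 8.2
position: [0.6076, -0.304, 0.0379]
tool_rot: [[0.998, -0.064, -0.001], [-0.064, -0.998, 0.0], [-0.001, -0.0, -1.0]]
force: [-0.2, -0.0, -0.8]
finger_gap: 0.0852
```

```bash
cat >> h.py <<'E'
def to(x,y,z):
    o=arm.get_obs(); T=np.array(o["tool_rot"]); print(o["t"],o["position"],"yaw",np.degrees(np.arctan2(T[1,0],T[0,0])),"F",o["force"],"M",o["ft_torque"])
    d=T.T@[0,0,-1]; print("tilt fix xy deg",np.degrees([-d[1],d[0]]),"tool delta",T.T@(np.array([x,y,z])-o["position"]))
E
python3 -c "
from h import *
to(.608,-.3047,.035)"
```

```text
8.2 [ 0.6076 -0.304   0.0379] yaw -3.693298303065651 F [-0.1534 -0.0092 -0.8134] M [-0.0157  0.0201  0.0159]
tilt fix xy deg [-0.0224  0.0576] tool delta [0.0005 0.0006 0.0029]
```

>>> jog_arm(
  deltas=[
    [0, 0, 0.002, 0, 0, 0],
    [0, 0, 0, 0, 0, 0],
    [0, 0, 0, 0, 0, 0],
    [0, 0, 0, 0, 0, 0],
    [0, 0, 0, 0, 0, 0],
  ],
  claw=0,
)

```text
t: 8.7
position: [0.6097, -0.3053, 0.0393]
tool_rot: [[0.998, -0.065, 0.004], [-0.065, -0.998, -0.002], [0.004, 0.002, -1.0]]
force: [-1.1, -0.5, 5.0]
finger_gap: 0.0496
```

>>> jog_arm(
  deltas=[
    [0, 0, -0.01, 0, 0, 0],
    [0, 0, -0.02, 0, 0, 0],
    [0, 0, -0.02, 0, 0, 0],
    [0, 0, 0, 0, 0, 0],
    [0, 0, 0, 0, 0, 0],
  ],
)

```text
t: 9.2
position: [0.6087, -0.3044, 0.0876]
tool_rot: [[0.998, -0.065, 0.002], [-0.065, -0.998, -0.001], [0.002, 0.001, -1.0]]
force: [0.1, -0.4, -3.0]
finger_gap: 0.0494
```

>>> jog_arm(
  deltas=[
    [0, 0, 0, 0, 0, 0],
    [0, 0, 0, 0, 0, 0],
    [0, 0, 0, 0, 0, 0],
    [0, 0, 0, 0, 0, 0],
    [0, 0, 0, 0, 0, 0],
  ],
)

```text
t: 9.7
position: [0.6087, -0.3047, 0.0876]
tool_rot: [[0.998, -0.065, 0.002], [-0.065, -0.998, -0.001], [0.002, 0.001, -1.0]]
force: [-0.3, -0.0, -2.7]
finger_gap: 0.0491
```

```bash
python3 -c "
from h import *
to(.608,-.3047,.035)
cv2.imwrite('pics/s5.png',arm.snapshot('scene')[:,:,::-1])
to(.608,-.3047,.035)
"
```

```text
9.7 [ 0.6087 -0.3047  0.0876] yaw -3.714960681531713 F [-0.2946 -0.0064 -2.7105] M [-0.0058  0.0175  0.0164]
tilt fix xy deg [ 0.0512 -0.1124] tool delta [-0.0008 -0.      0.0526]
9.75 [ 0.6088 -0.3047  0.0877] yaw -3.710552576659817 F [-0.5221  0.4302 -1.7986] M [ 0.0111 -0.0303 -0.0326]
tilt fix xy deg [ 0.05   -0.1226] tool delta [-0.0009 -0.      0.0527]
```

View pics/s5.png

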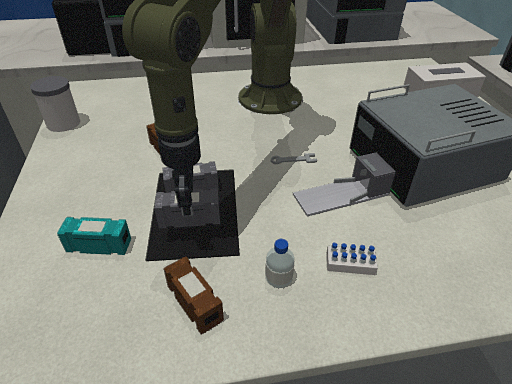

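The far cassette hangs clear in the picture at about (188,200) and weighs about 2.6 N against 4.1 N, so the near one is the heavier. Now I'll put the far one back.

>>> jog_arm(
  deltas=[
    [0, 0, 0.02, 0, 0, 0],
    [0, 0, 0.02, 0, 0, 0],
    [0, 0, 0.006, 0, 0, 0],
    [0, 0, 0.002, 0, 0, 0],
    [0, 0, 0, 0, 0, 0],
  ],
)

```text
t: 10.25
position: [0.6093, -0.3051, 0.0403]
tool_rot: [[0.998, -0.065, 0.003], [-0.065, -0.998, -0.002], [0.003, 0.001, -1.0]]
force: [0.1, -0.3, -2.6]
finger_gap: 0.0494
```

>>> jog_arm(
  deltas=[
    [0, 0, 0, 0, 0, 0],
    [0, 0, 0, 0, 0, 0],
    [0, 0, 0, 0, 0, 0],
    [0, 0, 0, 0, 0, 0],
  ],
  claw=1,
)

```text
t: 10.65
position: [0.6093, -0.3049, 0.0405]
tool_rot: [[0.998, -0.065, 0.003], [-0.065, -0.998, -0.001], [0.003, 0.001, -1.0]]
force: [-1.1, 0.2, -0.2]
finger_gap: 0.0855
```

>>> jog_arm(
  deltas=[
    [0, 0, -0.03, 0, 0, 0],
    [0, 0, -0.03, 0, 0, 0],
    [0, 0, -0.03, 0, 0, 0],
    [0, 0, -0.02, 0, 0, 0],
  ],
)

```text
t: 11.05
position: [0.6095, -0.3053, 0.1527]
tool_rot: [[0.998, -0.065, 0.005], [-0.065, -0.998, -0.002], [0.005, 0.002, -1.0]]
force: [-0.3, 0.3, 0.5]
finger_gap: 0.0855
```

>>> jog_arm(
  deltas=[
    [-0.03, 0, 0, 0, 0, 0],
    [-0.03, 0, 0, 0, 0, -1.5],
    [-0.03, 0, 0, 0, 0, -1.5],
    [-0.03, 0, 0, 0, 0, -1.5],
    [-0.03, 0, 0, 0, 0, -1.5],
  ],
)

```text
t: 11.55
position: [0.4577, -0.2996, 0.1497]
tool_rot: [[0.999, 0.041, 0.003], [0.041, -0.999, -0.001], [0.003, 0.001, -1.0]]
force: [0.5, -1.4, -0.1]
finger_gap: 0.0857
```

>>> jog_arm(
  deltas=[
    [0, 0, 0, 0, 0, 0],
    [0, 0, 0, 0, 0, 0],
  ],
)

```text
t: 11.75
position: [0.459, -0.2998, 0.1502]
tool_rot: [[0.999, 0.039, 0.004], [0.039, -0.999, -0.001], [0.004, 0.001, -1.0]]
force: [0.7, -0.1, 1.0]
finger_gap: 0.0855
```

```bash
python3 -c "
from h import *
import pickle
to(.4515,-.298,.036)
c=arm.camera_info('wrist');pickle.dump(c,open('w6.pkl','wb'))
cv2.imwrite('pics/w6.png',arm.snapshot('wrist')[:,:,::-1])
"
```

```text
11.75 [ 0.459  -0.2998  0.1502] yaw 2.2260101944982535 F [ 0.7474 -0.1285  0.9651] M [ 0.0446 -0.0284  0.0428]
tilt fix xy deg [ 0.0486 -0.2499] tool delta [-0.008  -0.0021  0.1141]
```

View pics/w6.png

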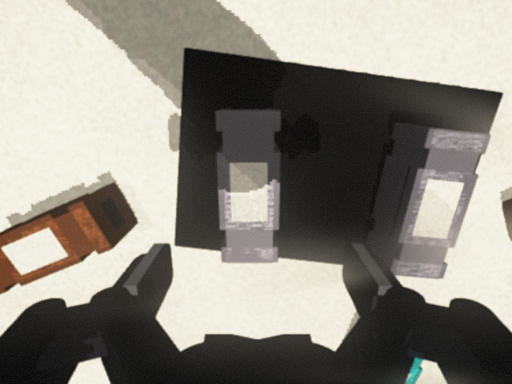

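Both stand where they were: near label at about (249,192), far label at (438,208). I'll check their positions.

```bash
python3 -c "
from h import *
import pickle
c=pickle.load(open('w6.pkl','rb'))
for uv in((249,192),(438,208),(218,110),(280,111),(222,262),(278,261),(429,131),(488,133),(393,273),(446,275)): print(uv,cast(c,uv,.065)[:2])
"
```

```text
(249, 192) [ 0.4532 -0.2956]
(438, 208) [ 0.6107 -0.3038]
(218, 110) [ 0.4281 -0.2321]
(280, 111) [ 0.4745 -0.2311]
(222, 262) [ 0.4314 -0.361 ]
(278, 261) [ 0.4806 -0.3583]
(429, 131) [ 0.5897 -0.2415]
(488, 133) [ 0.6356 -0.2413]
(393, 273) [ 0.5841 -0.3667]
(446, 275) [ 0.6321 -0.3671]
```

>>> jog_arm(
  deltas=[
    [-0.0055, 0.0126, 0.01, 0, -0.25, 0],
    [0, 0, 0.03, 0, 0, 0],
    [0, 0, 0.03, 0, 0, 0],
    [0, 0, 0.03, 0, 0, 0],
    [0, 0, 0.01, 0, 0, 0],
  ],
)

```text
t: 12.3
position: [0.453, -0.3112, 0.0364]
tool_rot: [[0.999, 0.041, -0.007], [0.041, -0.999, 0.0], [-0.007, -0.001, -1.0]]
force: [0.1, 0.3, 1.0]
finger_gap: 0.0856
```

>>> jog_arm(
  deltas=[
    [0, 0, 0.003, 0, 0, 0],
    [0, 0, 0, 0, 0, 0],
  ],
)

```text
t: 12.5
position: [0.4546, -0.3129, 0.0371]
tool_rot: [[0.999, 0.04, -0.002], [0.04, -0.999, -0.002], [-0.002, 0.002, -1.0]]
force: [-0.9, -0.8, 0.2]
finger_gap: 0.0852
```

```bash
python3 -c "
from h import *
to(.454,-.3126,.036)
"
```

```text
12.5 [ 0.4546 -0.3129  0.0371] yaw 2.310606985748965 F [-0.8844 -0.7511  0.162 ] M [-0.0097 -0.0016 -0.0468]
tilt fix xy deg [0.1093 0.0931] tool delta [-0.0005 -0.0004  0.0011]
```

>>> jog_arm(
  deltas=[
    [0, 0, 0, 0, 0, 0],
    [0, 0, 0, 0, 0, 0],
    [0, 0, 0, 0, 0, 0],
    [0, 0, 0, 0, 0, 0],
    [0, 0, 0, 0, 0, 0],
  ],
  claw=0,
  newtons=60,
)

```text
t: 13.0
position: [0.4542, -0.3132, 0.0379]
tool_rot: [[0.999, 0.04, -0.001], [0.04, -0.999, -0.002], [-0.001, 0.002, -1.0]]
force: [0.1, 0.3, 4.3]
finger_gap: 0.0489
```

>>> jog_arm(
  deltas=[
    [0, 0, -0.01, 0, 0, 0],
    [0, 0, -0.02, 0, 0, 0],
    [0, 0, -0.02, 0, 0, 0],
    [0, 0, -0.02, 0, 0, 0],
    [0, 0, 0, 0, 0, 0],
  ],
)

```text
t: 13.5
position: [0.4554, -0.3135, 0.1093]
tool_rot: [[0.999, 0.04, 0.003], [0.04, -0.999, -0.003], [0.003, 0.003, -1.0]]
force: [0.9, -1.1, -5.0]
finger_gap: 0.0484
```

```bash
python3 -c "
from h import *
to(.5488,-.0165,.11)
"
```

```text
13.5 [ 0.4554 -0.3135  0.1093] yaw 2.2818793649519 F [ 0.9356 -1.1438 -5.0436] M [-0.132  -0.0722  0.003 ]
tilt fix xy deg [ 0.1858 -0.1631] tool delta [ 0.1052 -0.2931 -0.0013]
```

>>> jog_arm(
  deltas=[
    [0.01, -0.029, 0, 0, 0, 0],
    [0.01, -0.029, 0, 0, 0, 0],
    [0.01, -0.029, 0, 0, 0, 0],
    [0.01, -0.029, 0, 0, 0, 0],
    [0.01, -0.029, 0, 0, 0, 0],
  ],
)

```text
t: 14.0
position: [0.4973, -0.1641, 0.1051]
tool_rot: [[0.999, 0.04, -0.004], [0.04, -0.999, -0.001], [-0.004, 0.001, -1.0]]
force: [0.9, 0.2, -4.9]
finger_gap: 0.0492
```

>>> jog_arm(
  deltas=[
    [0.011, -0.029, 0, 0, 0, 0],
    [0.011, -0.029, 0, 0, 0, 0],
    [0.011, -0.029, 0, 0, 0, 0],
    [0.011, -0.029, 0, 0, 0, 0],
    [0.011, -0.029, 0, 0, 0, 0],
  ],
)

```text
t: 14.5
position: [0.5464, -0.0173, 0.1047]
tool_rot: [[0.999, 0.04, -0.004], [0.04, -0.999, -0.001], [-0.004, 0.001, -1.0]]
force: [0.8, -0.6, -4.5]
finger_gap: 0.0486
```

>>> jog_arm(
  deltas=[
    [0, 0, 0, 0, 0, -2.8],
    [0, 0, 0, 0, 0, -2.8],
    [0, 0, 0, 0, 0, -2.6],
    [0, 0, 0, 0, 0, 0],
    [0, 0, 0, 0, 0, 0],
  ],
)

```text
t: 15.0
position: [0.5465, -0.0186, 0.1051]
tool_rot: [[0.984, 0.181, -0.004], [0.181, -0.984, -0.001], [-0.004, 0.001, -1.0]]
force: [1.5, -1.0, -4.4]
finger_gap: 0.0491
```

```bash
python3 -c "
from h import *
import pickle
to(.5488,-.0165,.11)
c=arm.camera_info('wrist');pickle.dump(c,open('w7.pkl','wb'))
cv2.imwrite('pics/w7.png',arm.snapshot('wrist')[:,:,::-1])
cv2.imwrite('pics/s7.png',arm.snapshot('scene')[:,:,::-1])
"
```

```text
15.0 [ 0.5465 -0.0186  0.1051] yaw 10.420107430456069 F [ 1.5181 -0.9735 -4.3674] M [-0.1282  0.049   0.0108]
tilt fix xy deg [0.0391 0.2111] tool delta [ 0.0027 -0.0016 -0.0049]
```

View pics/w7.png

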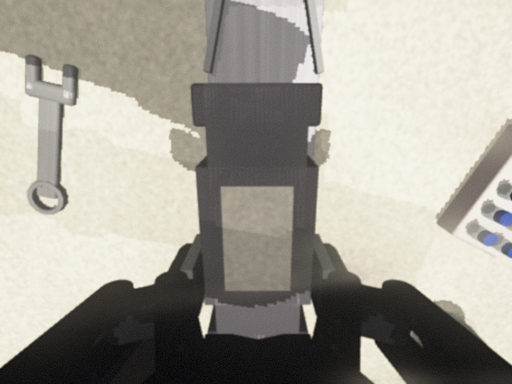

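View pics/s7.png

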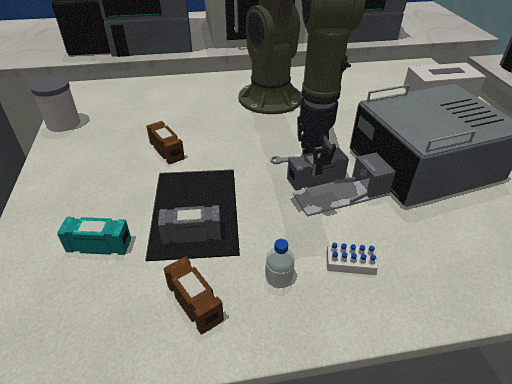

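The wrist view shows the cassette's front end at cols 192–322 and the guides' outer ends near (208,72) and (320,72). I'll compute the axis from these.

```bash
python3 -c "
from h import *
import pickle
c=pickle.load(open('w7.pkl','rb'))
im=cv2.imread('pics/w7.png'); cv2.imwrite('pics/w7b.png',cv2.resize(im[0:140,170:350],None,fx=4,fy=4,interpolation=cv2.INTER_CUBIC))
M=np.array([.522,.128]);ex=np.array([-.1822,.9833]);ey=np.array([-.9833,-.1822])
for uv,z in(((208,72),.02),((320,72),.02),((221,0),.02),((307,0),.02),((192,85),.129),((322,85),.129)):
  p=cast(c,uv,z)[:2]; print(uv,p,'mouth',(p-M)@ex,(p-M)@ey)
"
```

```text
(208, 72) [0.4946 0.0687] mouth -0.053369726360371676 0.03773626847853573
(320, 72) [0.5742 0.0832] mouth -0.05355286322924603 -0.04318676639254647
(221, 0) [0.4973 0.1152] mouth -0.008090171591172129 0.02657880071397277
(307, 0) [0.5546 0.1256] mouth -0.008264456210017613 -0.031609972136482194
(192, 85) [0.5081 0.0569] mouth -0.06738147704601335 0.02663102435876567
(322, 85) [0.5568 0.0658] mouth -0.06748646816887631 -0.022888401905912705
```

View pics/w7b.png

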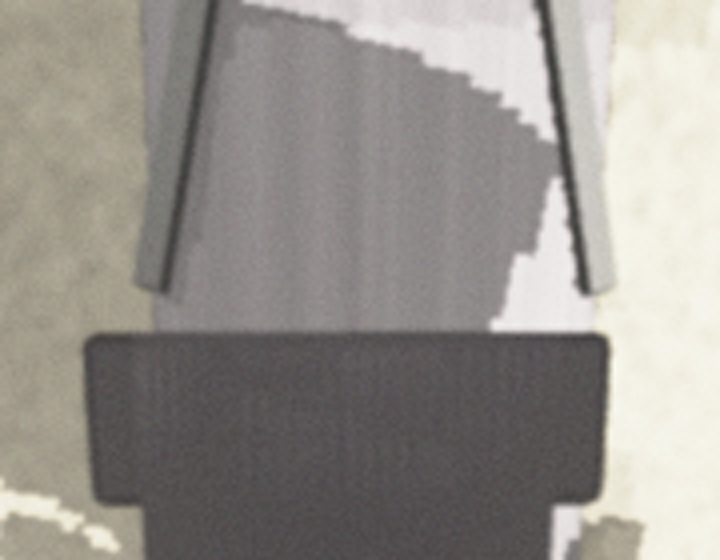

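>>> jog_arm(
  deltas=[
    [0.0043, 0, 0.01, 0, 0.2, 0],
    [0, 0, 0.02, 0, 0, 0],
    [0, 0, 0.02, 0, 0, 0],
    [0, 0, 0.008, 0, 0, 0],
    [0, 0, 0, 0, 0, 0],
  ],
)

```text
t: 15.6
position: [0.5502, -0.0178, 0.0462]
tool_rot: [[0.983, 0.182, -0.002], [0.182, -0.983, -0.001], [-0.002, 0.001, -1.0]]
force: [0.1, -1.1, -3.8]
finger_gap: 0.0493
```

```bash
python3 -c "
from h import *
import pickle
to(.5508,-.0178,.0410)
c=arm.camera_info('wrist');pickle.dump(c,open('w8.pkl','wb'))
im=arm.snapshot('wrist')[:,:,::-1]
cv2.imwrite('pics/w8.png',im)
"
```

```text
15.6 [ 0.5502 -0.0178  0.0462] yaw 10.479101779572423 F [ 0.1301 -1.1178 -3.798 ] M [-0.0662  0.0373 -0.0392]
tilt fix xy deg [0.0451 0.1187] tool delta [0.0006 0.0001 0.0052]
```

View pics/w8.png

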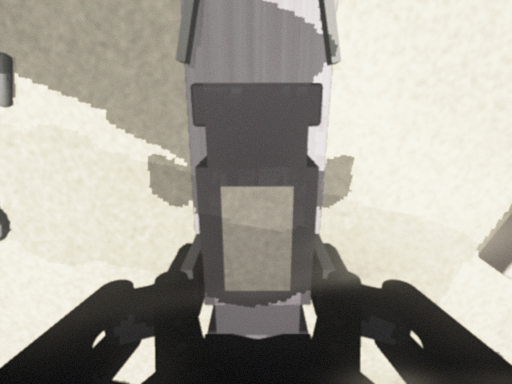

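The cassette spans cols 192–322 (mid 257) and the guide ends are at about 187 and 331 (mid 259), so they are aligned within about 1 mm. Next I'll lower to the deck.

>>> jog_arm(
  deltas=[
    [0.0006, 0, 0.004, 0, 0.1, 0],
    [0, 0, 0, 0, 0, 0],
    [0, 0, 0, 0, 0, 0],
  ],
)

```text
t: 15.95
position: [0.5525, -0.0177, 0.0445]
tool_rot: [[0.983, 0.182, 0.004], [0.182, -0.983, -0.0], [0.004, 0.001, -1.0]]
force: [1.1, -0.2, -4.7]
finger_gap: 0.0489
```

>>> jog_arm(
  deltas=[
    [0, 0, 0.001, 0, 0, 0],
    [0, 0, 0, 0, 0, 0],
    [0, 0, 0, 0, 0, 0],
  ],
)

```text
t: 16.25
position: [0.5521, -0.0177, 0.0431]
tool_rot: [[0.983, 0.182, 0.003], [0.182, -0.983, -0.0], [0.003, 0.001, -1.0]]
force: [-0.5, -0.2, -3.6]
finger_gap: 0.0491
```

>>> jog_arm(
  deltas=[
    [-0.001, 0, 0.0012, 0, 0, 0],
    [0, 0, 0, 0, 0, 0],
    [0, 0, 0, 0, 0, 0],
  ],
)

```text
t: 16.55
position: [0.5509, -0.0179, 0.0417]
tool_rot: [[0.983, 0.182, 0.003], [0.182, -0.983, -0.0], [0.003, 0.001, -1.0]]
force: [0.0, -0.9, -4.6]
finger_gap: 0.0491
```

>>> jog_arm(
  deltas=[
    [0, 0, 0.0008, 0, 0, 0],
    [0, 0, 0, 0, 0, 0],
    [0, 0, 0, 0, 0, 0],
  ],
)

```text
t: 16.85
position: [0.5512, -0.0179, 0.0411]
tool_rot: [[0.983, 0.182, 0.003], [0.182, -0.983, -0.0], [0.003, 0.001, -1.0]]
force: [-0.2, -1.1, -3.0]
finger_gap: 0.0489
```

>>> jog_arm(
  deltas=[
    [0, 0, 0.0004, 0, 0, 0],
    [0, -0.01, 0, 0, 0, 0],
    [0, -0.01, 0, 0, 0, 0],
    [0, -0.01, 0, 0, 0, 0],
    [0, 0, 0, 0, 0, 0],
  ],
)

```text
t: 17.35
position: [0.5458, 0.0144, 0.0411]
tool_rot: [[0.983, 0.185, 0.004], [0.185, -0.983, 0.001], [0.004, -0.001, -1.0]]
force: [-0.1, 1.8, 2.8]
finger_gap: 0.0492
```

>>> jog_arm(
  deltas=[
    [0, -0.01, 0, 0, 0, 0],
    [0, -0.01, 0, 0, 0, 0],
    [0, -0.005, 0, 0, 0, 0],
    [0, 0, 0, 0, 0, 0],
  ],
)

```text
t: 17.75
position: [0.5414, 0.0373, 0.041]
tool_rot: [[0.983, 0.183, 0.004], [0.183, -0.983, 0.001], [0.004, 0.0, -1.0]]
force: [0.7, -1.1, 4.9]
finger_gap: 0.049
```

```bash
cat >> h.py <<'E'
def mo():
    o=arm.get_obs(); M=np.array([.522,.128]);ex=np.array([-.1822,.9833]);ey=np.array([-.9833,-.1822]); p=np.array(o["position"][:2])-M; f=np.array(o["force"][:2])
    T=np.array(o["tool_rot"]);d=T.T@[0,0,-1]
    print("t",o["t"],"tool mouth xy mm",p@ex*1e3,p@ey*1e3,"z",o["position"][2],"yaw",np.degrees(np.arctan2(T[1,0],T[0,0])),"Fx,Fy",f@ex,f@ey,"Fz",o["force"][2],"M",o["ft_torque"],"tiltfix",np.degrees([-d[1],d[0]]))
E
python3 -c "
from h import *
mo()
cv2.imwrite('pics/w9.png',arm.snapshot('wrist')[:,:,::-1])
cv2.imwrite('pics/s9.png',arm.snapshot('scene')[100:260,260:450,::-1].repeat(4,0).repeat(4,1))
"
```

```text
t 17.75 tool mouth xy mm -92.67203915422132 -2.526115568101031 z 0.04101738931800275 yaw 10.552778057657605 Fx,Fy -1.225518763699007 -0.5071855275791778 Fz 4.912907621822013 M [-0.3614  0.099   0.063 ] tiltfix [ 0.0119 -0.2259]
```

View pics/w9.png

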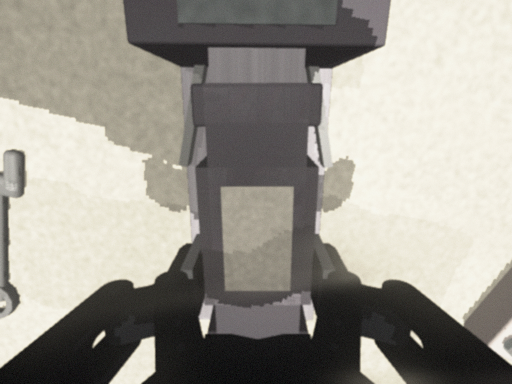

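View pics/s9.png

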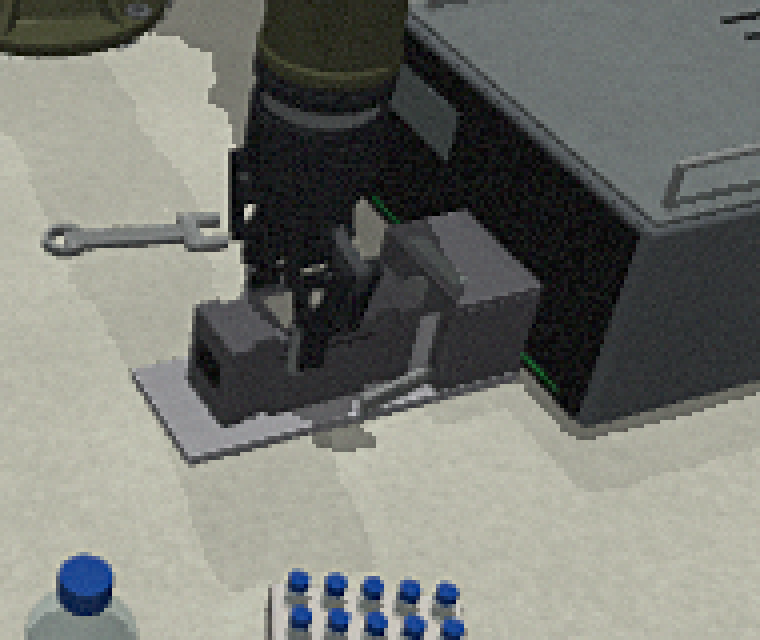

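>>> jog_arm(
  deltas=[
    [0, 0, -0.0004, 0, 0, 0],
    [0, -0.005, 0, 0, 0, 0],
    [0, -0.005, 0, 0, 0, 0],
    [0, -0.005, 0, 0, 0, 0],
    [0, 0, 0, 0, 0, 0],
  ],
)

```text
t: 18.35
position: [0.5383, 0.0509, 0.041]
tool_rot: [[0.983, 0.182, 0.003], [0.182, -0.983, -0.001], [0.003, 0.001, -1.0]]
force: [0.9, -3.0, 4.1]
finger_gap: 0.049
```

```bash
python3 -c "
from h import *
mo()"
```

```text
t 18.35 tool mouth xy mm -78.80160606098434 -1.9383082850193902 z 0.041018341603867484 yaw 10.483421577376712 Fx,Fy -3.1076843824834115 -0.318404779686225 Fz 4.10012723811564 M [-0.6805 -0.0166  0.0652] tiltfix [ 0.0665 -0.1639]
```

>>> jog_arm(
  deltas=[
    [0, 0, -0.0005, 0, 0, 0],
    [0, 0, 0, 0, 0, 0],
    [0, 0, 0, 0, 0, 0],
  ],
)

```text
t: 18.65
position: [0.538, 0.0511, 0.041]
tool_rot: [[0.983, 0.182, 0.003], [0.182, -0.983, -0.0], [0.003, 0.0, -1.0]]
force: [1.1, -2.8, -0.2]
finger_gap: 0.0488
```

>>> jog_arm(
  deltas=[
    [0, -0.004, 0, 0, 0, 0],
    [0, 0, 0, 0, 0, 0],
    [0, 0, 0, 0, 0, 0],
  ],
)

```text
t: 18.95
position: [0.5369, 0.0555, 0.041]
tool_rot: [[0.983, 0.183, 0.002], [0.183, -0.983, 0.0], [0.002, 0.0, -1.0]]
force: [-0.1, -0.9, -0.4]
finger_gap: 0.0491
```

>>> jog_arm(
  deltas=[
    [0, -0.004, 0, 0, 0, 0],
    [0, 0, 0, 0, 0, 0],
    [0, 0, 0, 0, 0, 0],
  ],
)

```text
t: 19.25
position: [0.5362, 0.0598, 0.041]
tool_rot: [[0.983, 0.183, 0.002], [0.183, -0.983, 0.0], [0.002, -0.0, -1.0]]
force: [-1.4, 0.3, -2.8]
finger_gap: 0.0489
```

```bash
python3 -c "
from h import *
mo()"
```

```text
t 19.25 tool mouth xy mm -69.69495498976866 -1.5186422259594423 z 0.041004871545227334 yaw 10.530180785629398 Fx,Fy 0.5786633281843983 1.2723187053809508 Fz -2.7997210986471983 M [ 0.0316  0.1417 -0.0104] tiltfix [-0.0086 -0.109 ]
```

>>> jog_arm(
  deltas=[
    [0, -0.003, 0, 0, 0, 0],
    [0, 0, 0, 0, 0, 0],
    [0, 0, 0, 0, 0, 0],
  ],
)

```text
t: 19.55
position: [0.536, 0.0622, 0.0411]
tool_rot: [[0.983, 0.182, 0.003], [0.182, -0.983, -0.0], [0.003, 0.0, -1.0]]
force: [0.8, -0.9, -5.4]
finger_gap: 0.0488
```

>>> jog_arm(
  deltas=[
    [0, -0.003, 0, 0, 0, 0],
    [0, 0, 0, 0, 0, 0],
    [0, 0, 0, 0, 0, 0],
  ],
)

```text
t: 19.85
position: [0.5356, 0.065, 0.0412]
tool_rot: [[0.983, 0.182, 0.003], [0.182, -0.983, -0.0], [0.003, 0.001, -1.0]]
force: [0.2, 0.1, -4.8]
finger_gap: 0.0488
```

>>> jog_arm(
  deltas=[
    [0, -0.002, 0, 0, 0, 0],
    [0, 0, 0, 0, 0, 0],
    [0, 0, 0, 0, 0, 0],
  ],
)

```text
t: 20.15
position: [0.5353, 0.0667, 0.0413]
tool_rot: [[0.983, 0.182, 0.003], [0.182, -0.983, -0.0], [0.003, 0.001, -1.0]]
force: [-0.3, 0.7, -4.7]
finger_gap: 0.0493
```

```bash
python3 -c "
from h import *
mo()"
```

```text
t 20.15 tool mouth xy mm -62.69277484135861 -1.9236478294817 z 0.041327564947367806 yaw 10.489988749794609 Fx,Fy 0.7492844744625827 0.1924176362442016 Fz -4.7310487313030105 M [-0.1048 -0.0637  0.0478] tiltfix [ 0.0457 -0.164 ]
```

>>> jog_arm(
  deltas=[
    [0, -0.002, 0.0003, 0, 0, 0],
    [0, 0, 0, 0, 0, 0],
    [0, 0, 0, 0, 0, 0],
  ],
)

```text
t: 20.45
position: [0.5351, 0.0687, 0.0411]
tool_rot: [[0.983, 0.182, 0.003], [0.182, -0.983, -0.0], [0.003, 0.001, -1.0]]
force: [0.7, -1.3, -4.7]
finger_gap: 0.0485
```

>>> jog_arm(
  deltas=[
    [0, -0.002, 0, 0, 0, 0],
    [0, 0, 0, 0, 0, 0],
    [0, 0, 0, 0, 0, 0],
  ],
)

```text
t: 20.75
position: [0.5347, 0.0708, 0.0411]
tool_rot: [[0.983, 0.182, 0.003], [0.182, -0.983, -0.0], [0.003, 0.001, -1.0]]
force: [0.1, -0.9, -4.2]
finger_gap: 0.049
```

>>> jog_arm(
  deltas=[
    [0, -0.0015, 0, 0, 0, 0],
    [0, 0, 0, 0, 0, 0],
    [0, 0, 0, 0, 0, 0],
  ],
)

```text
t: 21.05
position: [0.5344, 0.0721, 0.0411]
tool_rot: [[0.983, 0.182, 0.003], [0.182, -0.983, -0.0], [0.003, 0.001, -1.0]]
force: [0.4, -1.2, -3.4]
finger_gap: 0.0489
```

```bash
python3 -c "
from h import *
mo()
cv2.imwrite('pics/w10.png',arm.snapshot('wrist')[:,:,::-1])
"
```

```text
t 21.05 tool mouth xy mm -57.20312895288567 -2.0275150012314405 z 0.041105566083433936 yaw 10.490895690832467 Fx,Fy -1.2881969577293106 -0.16427242025933964 Fz -3.3727659781001496 M [-0.3548 -0.0846 -0.0139] tiltfix [ 0.0465 -0.1761]
```

View pics/w10.png

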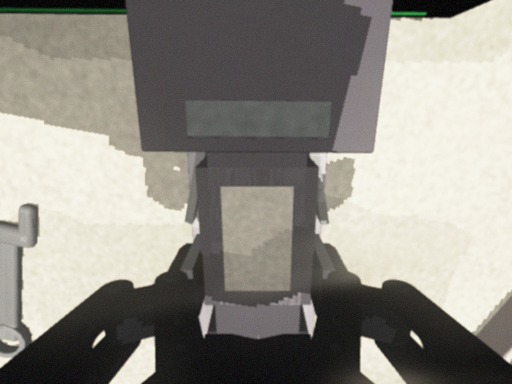

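The cassette's front is inside the port, whose roof edge is at row ~152, and it is centred (roof cols 140–376). I'll continue in 1–1.5 mm steps and watch the force.

>>> jog_arm(
  deltas=[
    [0, -0.0015, 0, 0, 0, 0],
    [0, 0, 0, 0, 0, 0],
    [0, 0, 0, 0, 0, 0],
  ],
)

```text
t: 21.4
position: [0.534, 0.0739, 0.0411]
tool_rot: [[0.983, 0.182, 0.003], [0.182, -0.983, 0.0], [0.003, 0.001, -1.0]]
force: [0.3, -0.5, -3.2]
finger_gap: 0.0489
```

>>> jog_arm(
  deltas=[
    [0, -0.0015, 0, 0, 0, 0],
    [0, 0, 0, 0, 0, 0],
    [0, 0, 0, 0, 0, 0],
  ],
)

```text
t: 21.7
position: [0.5338, 0.0755, 0.0411]
tool_rot: [[0.983, 0.182, 0.003], [0.182, -0.983, 0.0], [0.003, 0.0, -1.0]]
force: [-0.1, 0.0, -4.5]
finger_gap: 0.0489
```

>>> jog_arm(
  deltas=[
    [0, -0.0015, 0, 0, 0, 0],
    [0, 0, 0, 0, 0, 0],
    [0, 0, 0, 0, 0, 0],
  ],
)

```text
t: 22.0
position: [0.5335, 0.0767, 0.0411]
tool_rot: [[0.983, 0.182, 0.003], [0.182, -0.983, -0.0], [0.003, 0.001, -1.0]]
force: [0.2, -0.9, -3.5]
finger_gap: 0.0488
```

```bash
python3 -c "
from h import *
mo()
"
```

```text
t 22.0 tool mouth xy mm -52.5448277689526 -1.9983039012775916 z 0.04106800316546782 yaw 10.495978162214943 Fx,Fy -0.9343263748919765 -0.07740763729101105 Fz -3.5187846554089934 M [-0.1378 -0.0464  0.0373] tiltfix [ 0.0376 -0.1718]
```

>>> jog_arm(
  deltas=[
    [0, -0.0015, 0, 0, 0, 0],
    [0, 0, 0, 0, 0, 0],
    [0, 0, 0, 0, 0, 0],
  ],
)

```text
t: 22.3
position: [0.5333, 0.0781, 0.0411]
tool_rot: [[0.983, 0.182, 0.003], [0.182, -0.983, -0.0], [0.003, 0.001, -1.0]]
force: [-0.3, -0.3, -3.8]
finger_gap: 0.0488
```

>>> jog_arm(
  deltas=[
    [0, -0.001, 0, 0, 0, 0],
    [0, 0, 0, 0, 0, 0],
    [0, 0, 0, 0, 0, 0],
  ],
)

```text
t: 22.6
position: [0.5331, 0.079, 0.0411]
tool_rot: [[0.983, 0.182, 0.003], [0.182, -0.983, -0.0], [0.003, 0.001, -1.0]]
force: [0.7, -0.5, -3.0]
finger_gap: 0.0493
```

>>> jog_arm(
  deltas=[
    [0, -0.001, 0, 0, 0, 0],
    [0, 0, 0, 0, 0, 0],
    [0, 0, 0, 0, 0, 0],
  ],
)

```text
t: 22.9
position: [0.5329, 0.0801, 0.0411]
tool_rot: [[0.983, 0.182, 0.003], [0.182, -0.983, -0.0], [0.003, 0.001, -1.0]]
force: [1.1, -1.0, -5.1]
finger_gap: 0.0487
```

>>> jog_arm(
  deltas=[
    [0, -0.001, 0, 0, 0, 0],
    [0, 0, 0, 0, 0, 0],
    [0, 0, 0, 0, 0, 0],
  ],
)

```text
t: 23.2
position: [0.5328, 0.0811, 0.0411]
tool_rot: [[0.983, 0.182, 0.003], [0.182, -0.983, -0.0], [0.003, 0.001, -1.0]]
force: [0.4, -0.7, -3.6]
finger_gap: 0.049
```

```bash
python3 -c "
from h import *
mo()
"
```

```text
t 23.2 tool mouth xy mm -48.119950470069156 -2.025059986804307 z 0.0410889361663805 yaw 10.49325022928905 Fx,Fy -0.7653658891096697 -0.2786930450787775 Fz -3.6063093646362305 M [-0.2969 -0.0926  0.0432] tiltfix [ 0.0409 -0.1749]
```

>>> jog_arm(
  deltas=[
    [0, -0.001, 0, 0, 0, 0],
    [0, 0, 0, 0, 0, 0],
    [0, 0, 0, 0, 0, 0],
  ],
)

```text
t: 23.5
position: [0.5326, 0.0821, 0.0411]
tool_rot: [[0.983, 0.182, 0.003], [0.182, -0.983, -0.0], [0.003, 0.001, -1.0]]
force: [0.5, -0.5, -3.7]
finger_gap: 0.0486
```

>>> jog_arm(
  deltas=[
    [0, -0.001, 0, 0, 0, 0],
    [0, 0, 0, 0, 0, 0],
    [0, 0, 0, 0, 0, 0],
  ],
)

```text
t: 23.8
position: [0.5324, 0.083, 0.0411]
tool_rot: [[0.983, 0.182, 0.003], [0.182, -0.983, -0.0], [0.003, 0.001, -1.0]]
force: [0.7, -1.2, -3.8]
finger_gap: 0.0485
```

>>> jog_arm(
  deltas=[
    [0, -0.001, 0, 0, 0, 0],
    [0, 0, 0, 0, 0, 0],
    [0, 0, 0, 0, 0, 0],
  ],
)

```text
t: 24.1
position: [0.5322, 0.084, 0.0411]
tool_rot: [[0.983, 0.182, 0.003], [0.182, -0.983, -0.0], [0.003, 0.001, -1.0]]
force: [0.3, -0.7, -3.2]
finger_gap: 0.049
```

>>> jog_arm(
  deltas=[
    [0, -0.001, 0, 0, 0, 0],
    [0, 0, 0, 0, 0, 0],
    [0, 0, 0, 0, 0, 0],
  ],
)

```text
t: 24.4
position: [0.532, 0.085, 0.0411]
tool_rot: [[0.983, 0.182, 0.003], [0.182, -0.983, -0.0], [0.003, 0.001, -1.0]]
force: [0.9, -1.7, -3.4]
finger_gap: 0.049
```

```bash
python3 -c "
from h import *
mo()
cv2.imwrite('pics/s11.png',arm.snapshot('scene')[100:260,260:450,::-1].repeat(4,0).repeat(4,1))
"
```

```text
t 24.4 tool mouth xy mm -44.08863572443325 -2.017984490018008 z 0.04109054254358779 yaw 10.494506592490403 Fx,Fy -1.8764690714397494 -0.6145154993791065 Fz -3.4424156283984857 M [-0.2143 -0.1246 -0.0131] tiltfix [ 0.0398 -0.1737]
```

View pics/s11.png

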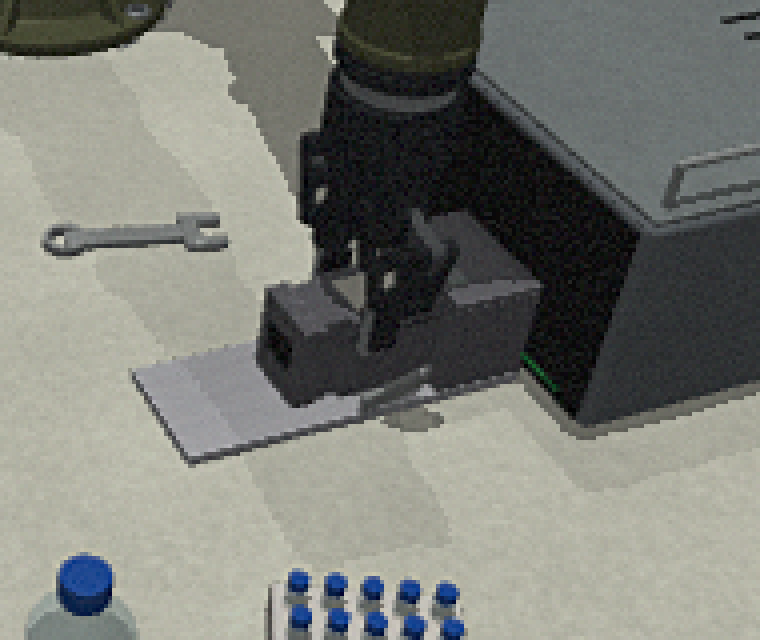

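The rear end is at about x=-92 and the fingers are clear of the port. I'll carry on; the connector should be touched within a few mm.

>>> jog_arm(
  deltas=[
    [0, -0.001, 0, 0, 0, 0],
    [0, 0, 0, 0, 0, 0],
    [0, 0, 0, 0, 0, 0],
  ],
)

```text
t: 24.75
position: [0.5318, 0.0859, 0.0411]
tool_rot: [[0.983, 0.182, 0.003], [0.182, -0.983, -0.0], [0.003, 0.001, -1.0]]
force: [0.2, -0.7, -3.3]
finger_gap: 0.0489
```

>>> jog_arm(
  deltas=[
    [0, -0.001, 0, 0, 0, 0],
    [0, 0, 0, 0, 0, 0],
    [0, 0, 0, 0, 0, 0],
  ],
)

```text
t: 25.05
position: [0.5317, 0.0867, 0.0411]
tool_rot: [[0.983, 0.182, 0.003], [0.182, -0.983, -0.0], [0.003, 0.001, -1.0]]
force: [0.3, -2.5, -2.9]
finger_gap: 0.0493
```

>>> jog_arm(
  deltas=[
    [0, -0.001, 0, 0, 0, 0],
    [0, 0, 0, 0, 0, 0],
    [0, 0, 0, 0, 0, 0],
  ],
)

```text
t: 25.35
position: [0.5316, 0.0874, 0.0411]
tool_rot: [[0.983, 0.182, 0.003], [0.182, -0.983, -0.001], [0.003, 0.001, -1.0]]
force: [1.0, -2.8, -3.4]
finger_gap: 0.0491
```

```bash
python3 -c "
from h import *
mo()
"
```

```text
t 25.35 tool mouth xy mm -41.65489477401433 -2.0053218932594006 z 0.041117692896067044 yaw 10.474214864383875 Fx,Fy -2.9329012348163617 -0.49042953311218246 Fz -3.3903710233213267 M [-0.7755 -0.0634 -0.0008] tiltfix [ 0.072  -0.1735]
```

>>> jog_arm(
  deltas=[
    [0, -0.001, 0, 0, 0, 0],
    [0, 0, 0, 0, 0, 0],
    [0, 0, 0, 0, 0, 0],
  ],
)

```text
t: 25.65
position: [0.5314, 0.0882, 0.0411]
tool_rot: [[0.983, 0.182, 0.003], [0.182, -0.983, -0.001], [0.003, 0.001, -1.0]]
force: [0.1, -5.1, -2.1]
finger_gap: 0.0492
```

>>> jog_arm(
  deltas=[
    [0, -0.001, 0, 0, 0, 0],
    [0, 0, 0, 0, 0, 0],
    [0, 0, 0, 0, 0, 0],
  ],
)

```text
t: 25.95
position: [0.5313, 0.089, 0.0411]
tool_rot: [[0.983, 0.182, 0.003], [0.182, -0.983, -0.001], [0.003, 0.002, -1.0]]
force: [0.6, -5.8, -2.0]
finger_gap: 0.0493
```

>>> jog_arm(
  deltas=[
    [0, -0.001, 0, 0, 0, 0],
    [0, 0, 0, 0, 0, 0],
    [0, 0, 0, 0, 0, 0],
  ],
)

```text
t: 26.25
position: [0.5312, 0.0895, 0.0412]
tool_rot: [[0.983, 0.181, 0.003], [0.181, -0.983, -0.002], [0.003, 0.002, -1.0]]
force: [0.6, -5.7, -2.2]
finger_gap: 0.0488
```

```bash
python3 -c "
from h import *
mo()
"
```

```text
t 26.25 tool mouth xy mm -39.50760238303266 -1.998889540508698 z 0.041175729067320366 yaw 10.44423307410408 Fx,Fy -5.7565416182923705 0.44287273409822125 Fz -2.2057188512302264 M [-1.3387 -0.1107 -0.0314] tiltfix [ 0.1247 -0.1739]
```

>>> jog_arm(
  deltas=[
    [0, -0.001, 0, 0, 0, 0],
    [0, 0, 0, 0, 0, 0],
    [0, 0, 0, 0, 0, 0],
  ],
)

```text
t: 26.55
position: [0.531, 0.0899, 0.0412]
tool_rot: [[0.983, 0.181, 0.003], [0.181, -0.983, -0.002], [0.003, 0.003, -1.0]]
force: [0.7, -7.8, -2.4]
finger_gap: 0.049
```

>>> jog_arm(
  deltas=[
    [0, -0.001, 0, 0, 0, 0],
    [0, 0, 0, 0, 0, 0],
    [0, 0, 0, 0, 0, 0],
  ],
)

```text
t: 26.85
position: [0.531, 0.0904, 0.0412]
tool_rot: [[0.984, 0.181, 0.004], [0.181, -0.984, -0.003], [0.003, 0.003, -1.0]]
force: [1.5, -7.5, -1.1]
finger_gap: 0.0491
```

>>> jog_arm(
  deltas=[
    [0, -0.0007, 0, 0, 0, 0],
    [0, 0, 0, 0, 0, 0],
    [0, 0, 0, 0, 0, 0],
  ],
)

```text
t: 27.15
position: [0.5309, 0.0908, 0.0413]
tool_rot: [[0.984, 0.181, 0.004], [0.181, -0.984, -0.003], [0.003, 0.004, -1.0]]
force: [1.3, -8.8, -1.2]
finger_gap: 0.0492
```

```bash
python3 -c "
from h import *
mo()
"
```

```text
t 27.15 tool mouth xy mm -38.20517916069644 -1.9386880739342038 z 0.04127508344776566 yaw 10.404636572392407 Fx,Fy -8.925906444882264 0.3063187839869506 Fz -1.242119609844564 M [-1.9597 -0.0713  0.0173] tiltfix [ 0.2099 -0.1676]
```

>>> jog_arm(
  deltas=[
    [0, -0.0007, 0, 0, 0, 0],
    [0, 0, 0, 0, 0, 0],
    [0, 0, 0, 0, 0, 0],
  ],
)

```text
t: 27.45
position: [0.5308, 0.091, 0.0413]
tool_rot: [[0.984, 0.18, 0.004], [0.18, -0.984, -0.004], [0.003, 0.004, -1.0]]
force: [1.6, -10.5, -1.3]
finger_gap: 0.0488
```

>>> jog_arm(
  deltas=[
    [0, -0.0007, 0, 0, 0, 0],
    [0, 0, 0, 0, 0, 0],
    [0, 0, 0, 0, 0, 0],
  ],
)

```text
t: 27.75
position: [0.5307, 0.0915, 0.0413]
tool_rot: [[0.984, 0.18, 0.004], [0.18, -0.984, -0.004], [0.003, 0.004, -1.0]]
force: [1.0, -9.9, -1.7]
finger_gap: 0.0489
```

```bash
python3 -c "
from h import *
mo()
"
```

```text
t 27.75 tool mouth xy mm -37.486013751866466 -1.9099398956546834 z 0.04129747554145402 yaw 10.372930482059138 Fx,Fy -9.942800658041024 0.7826293909226489 Fz -1.7153972922064613 M [-2.1283 -0.1831  0.0059] tiltfix [ 0.2487 -0.1644]
```

>>> jog_arm(
  deltas=[
    [0, -0.0007, 0, 0, 0, 0],
    [0, 0, 0, 0, 0, 0],
    [0, 0, 0, 0, 0, 0],
  ],
)

```text
t: 28.05
position: [0.5306, 0.0918, 0.0413]
tool_rot: [[0.984, 0.18, 0.004], [0.18, -0.984, -0.004], [0.003, 0.005, -1.0]]
force: [1.4, -10.1, -1.0]
finger_gap: 0.0492
```

```bash
python3 -c "
from h import *
mo()
"
```

```text
t 28.05 tool mouth xy mm -37.13168064745501 -1.9024699730498902 z 0.0413194791809532 yaw 10.363527263587859 Fx,Fy -10.192020729464293 0.509173756787793 Fz -0.990602657177926 M [-2.3084 -0.122   0.0152] tiltfix [ 0.2704 -0.1621]
```

>>> jog_arm(
  deltas=[
    [0, 0.002, 0, 0, 0, 0],
    [0, 0, 0, 0, 0, 0],
    [0, 0, 0, 0, 0, 0],
  ],
)

```text
t: 28.35
position: [0.5307, 0.0916, 0.0411]
tool_rot: [[0.984, 0.18, 0.003], [0.18, -0.984, -0.002], [0.003, 0.003, -1.0]]
force: [1.2, -6.5, -2.2]
finger_gap: 0.0489
```

>>> jog_arm(
  deltas=[
    [0, 0.002, 0, 0, 0, 0],
    [0, 0, 0, 0, 0, 0],
    [0, 0, 0, 0, 0, 0],
  ],
)

```text
t: 28.65
position: [0.5308, 0.0911, 0.0411]
tool_rot: [[0.983, 0.182, 0.003], [0.182, -0.983, -0.001], [0.003, 0.001, -1.0]]
force: [0.4, -5.9, -2.3]
finger_gap: 0.0484
```

>>> jog_arm(
  deltas=[
    [0, 0.002, 0, 0, 0, 0],
    [0, 0, 0, 0, 0, 0],
    [0, 0, 0, 0, 0, 0],
  ],
)

```text
t: 28.95
position: [0.5309, 0.091, 0.0411]
tool_rot: [[0.983, 0.183, 0.003], [0.183, -0.983, 0.001], [0.003, -0.001, -1.0]]
force: [-0.7, 1.9, -2.9]
finger_gap: 0.0487
```

```bash
python3 -c "
from h import *
mo()
"
```

```text
t 28.95 tool mouth xy mm -37.98128119877977 -1.969489028696811 z 0.041050838926886435 yaw 10.523443150105571 Fx,Fy 1.9546271965560358 0.3257512661559589 Fz -2.902839084781594 M [ 0.021   0.1944 -0.3474] tiltfix [-0.04   -0.1637]
```

>>> jog_arm(
  deltas=[
    [0, 0.001, 0, 0, 0, 0],
    [0, 0, 0, 0, 0, 0],
    [0, 0, 0, 0, 0, 0],
  ],
)

```text
t: 29.25
position: [0.5309, 0.0909, 0.041]
tool_rot: [[0.983, 0.183, 0.003], [0.183, -0.983, 0.002], [0.003, -0.002, -1.0]]
force: [-1.7, 5.2, -2.8]
finger_gap: 0.0488
```

```bash
python3 -c "
from h import *
mo()
cv2.imwrite('pics/w12.png',arm.snapshot('wrist')[:,:,::-1])
mo()
"
```

```text
t 29.25 tool mouth xy mm -38.10730883505906 -1.9984769412704477 z 0.04104490040626446 yaw 10.55044035056895 Fx,Fy 5.424500211808005 0.6831520684827465 Fz -2.799848808995709 M [ 0.9004  0.4338 -0.4728] tiltfix [-0.0969 -0.165 ]
t 29.3 tool mouth xy mm -38.064398455661966 -1.9900202465994499 z 0.04104040572903319 yaw 10.560180697141003 Fx,Fy 5.603902308847959 0.4510359055764407 Fz -2.1092787610922663 M [ 0.8633  0.3925 -0.4353] tiltfix [-0.0951 -0.1637]
```

View pics/w12.png

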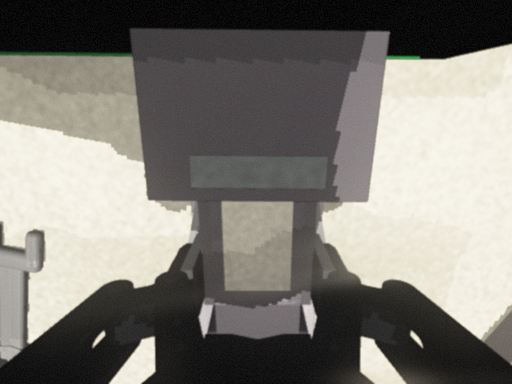

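The pull test shows it is held, but the moment about z (about −0.45 N·m) suggests that only the left catch has dropped in. I'll push slightly deeper.

>>> jog_arm(
  deltas=[
    [0, -0.003, 0, 0, 0, 0],
    [0, -0.002, 0, 0, 0, 0],
    [0, -0.002, 0, 0, 0, 0],
    [0, 0, 0, 0, 0, 0],
    [0, 0, 0, 0, 0, 0],
  ],
)

```text
t: 29.8
position: [0.5307, 0.0913, 0.0413]
tool_rot: [[0.984, 0.18, 0.004], [0.18, -0.984, -0.005], [0.003, 0.006, -1.0]]
force: [0.1, -7.7, -0.4]
finger_gap: 0.0491
```

```bash
python3 -c "
from h import *
mo()
"
```

```text
t 29.8 tool mouth xy mm -37.701979069848555 -1.8944610575076901 z 0.04126772285458476 yaw 10.386616542297444 Fx,Fy -7.5712879286568215 1.343090690846251 Fz -0.405616483953941 M [-1.605   0.0539  0.0194] tiltfix [ 0.3209 -0.165 ]
```

>>> jog_arm(
  deltas=[
    [0, -0.0007, 0, 0, 0, 0],
    [0, 0, 0, 0, 0, 0],
    [0, 0, 0, 0, 0, 0],
  ],
)

```text
t: 30.1
position: [0.5307, 0.0913, 0.0413]
tool_rot: [[0.984, 0.18, 0.004], [0.18, -0.984, -0.006], [0.003, 0.006, -1.0]]
force: [-0.2, -9.7, -0.9]
finger_gap: 0.0489
```

```bash
python3 -c "
from h import *
mo()
"
```

```text
t 30.1 tool mouth xy mm -37.725647857109045 -1.886556875339199 z 0.04132093048082243 yaw 10.362583053403453 Fx,Fy -9.513665794494182 1.9594373548154884 Fz -0.9221522423674338 M [-1.8221 -0.0034  0.0826] tiltfix [ 0.3622 -0.1648]
```

>>> jog_arm(
  deltas=[
    [0, -0.0007, 0, 0, 0, 0],
    [0, 0, 0, 0, 0, 0],
    [0, 0, 0, 0, 0, 0],
  ],
)

```text
t: 30.4
position: [0.5307, 0.0913, 0.0414]
tool_rot: [[0.984, 0.18, 0.004], [0.18, -0.984, -0.006], [0.003, 0.007, -1.0]]
force: [0.8, -10.1, 1.0]
finger_gap: 0.049
```

```bash
python3 -c "
from h import *
mo()
"
```

```text
t 30.4 tool mouth xy mm -37.65837110295296 -1.8727313522109086 z 0.04137812149841298 yaw 10.35128887245333 Fx,Fy -10.045671460641309 1.0339844583820519 Fz 1.0379035276614403 M [-2.1487  0.0286  0.048 ] tiltfix [ 0.4024 -0.1633]
```

>>> jog_arm(
  deltas=[
    [0, -0.0007, 0, 0, 0, 0],
    [0, 0, 0, 0, 0, 0],
    [0, 0, 0, 0, 0, 0],
  ],
)

```text
t: 30.7
position: [0.5307, 0.0917, 0.0414]
tool_rot: [[0.984, 0.179, 0.004], [0.179, -0.984, -0.007], [0.003, 0.007, -1.0]]
force: [0.3, -10.8, 0.7]
finger_gap: 0.049
```

```bash
python3 -c "
from h import *
mo()
"
```

```text
t 30.7 tool mouth xy mm -37.29504432707152 -1.8874727866658814 z 0.04140590677193878 yaw 10.34050120913905 Fx,Fy -10.711664312895815 1.6437245946695025 Fz 0.6696518961903344 M [-2.2189 -0.0363  0.025 ] tiltfix [ 0.4217 -0.165 ]
```

>>> jog_arm(
  deltas=[
    [0, -0.0005, -0.0004, 0, 0, 0],
    [0, 0, 0, 0, 0, 0],
    [0, 0, 0, 0, 0, 0],
  ],
)

```text
t: 31.0
position: [0.5305, 0.0922, 0.0416]
tool_rot: [[0.984, 0.179, 0.004], [0.179, -0.984, -0.007], [0.003, 0.007, -1.0]]
force: [1.6, -10.2, -1.7]
finger_gap: 0.0488
```

```bash
python3 -c "
from h import *
mo()
"
```

```text
t 31.0 tool mouth xy mm -36.77841140559748 -1.8351930322596968 z 0.04155114011027464 yaw 10.330623022712516 Fx,Fy -10.301080964665394 0.2309111721088019 Fz -1.7071949347267537 M [-2.1898 -0.1405  0.0039] tiltfix [ 0.4256 -0.1635]
```

>>> jog_arm(
  deltas=[
    [0, -0.0007, 0, 0, 0, 0],
    [0, 0, 0, 0, 0, 0],
    [0, 0, 0, 0, 0, 0],
  ],
)

```text
t: 31.3
position: [0.5304, 0.0925, 0.0416]
tool_rot: [[0.984, 0.179, 0.004], [0.179, -0.984, -0.007], [0.003, 0.008, -1.0]]
force: [1.5, -11.3, -1.9]
finger_gap: 0.0488
```

```bash
python3 -c "
from h import *
mo()
"
```

```text
t 31.3 tool mouth xy mm -36.4935838620591 -1.8289740657842621 z 0.041572720882865816 yaw 10.31552829210456 Fx,Fy -11.375367079652513 0.5818794145566011 Fz -1.9205103165974604 M [-2.4362 -0.1144  0.0057] tiltfix [ 0.4511 -0.1608]
```

>>> jog_arm(
  deltas=[
    [0, -0.0006, 0, 0, 0, 0],
    [0, 0, 0, 0, 0, 0],
    [0, 0, 0, 0, 0, 0],
  ],
)

```text
t: 31.6
position: [0.5304, 0.0927, 0.0416]
tool_rot: [[0.984, 0.179, 0.004], [0.179, -0.984, -0.008], [0.003, 0.008, -1.0]]
force: [1.4, -10.6, -1.0]
finger_gap: 0.0485
```

```bash
python3 -c "
from h import *
mo()
"
```

```text
t 31.6 tool mouth xy mm -36.212014036526874 -1.8175968749317795 z 0.04158140803794446 yaw 10.310279216321295 Fx,Fy -10.629186588003952 0.5665989887694574 Fz -1.0206857870959585 M [-2.4998 -0.0904  0.0204] tiltfix [ 0.4724 -0.1588]
```

>>> jog_arm(
  deltas=[
    [0, 0.003, 0, 0, 0, 0],
    [0, 0.003, 0, 0, 0, 0],
    [0, 0.002, 0, 0, 0, 0],
    [0, 0, 0, 0, 0, 0],
    [0, 0, 0, 0, 0, 0],
  ],
)

```text
t: 32.1
position: [0.5308, 0.0911, 0.0413]
tool_rot: [[0.983, 0.182, 0.003], [0.182, -0.983, -0.001], [0.003, 0.002, -1.0]]
force: [1.0, -2.6, -6.0]
finger_gap: 0.0489
```

```bash
python3 -c "
from h import *
mo()
"
```

```text
t 32.1 tool mouth xy mm -37.8527178553389 -1.9376806902965806 z 0.04127304235363942 yaw 10.506549386687515 Fx,Fy -2.7763133365800994 -0.5281760159840422 Fz -5.964890071098674 M [-0.705  -0.1428 -0.2756] tiltfix [ 0.0946 -0.1648]
```

>>> jog_arm(
  deltas=[
    [0, 0.0015, 0, 0, 0, 0],
    [0, 0, 0, 0, 0, 0],
    [0, 0, 0, 0, 0, 0],
  ],
)

```text
t: 32.4
position: [0.5308, 0.091, 0.0413]
tool_rot: [[0.983, 0.183, 0.003], [0.183, -0.983, 0.001], [0.003, -0.0, -1.0]]
force: [0.1, 1.2, -7.4]
finger_gap: 0.0488
```

```bash
python3 -c "
from h import *
mo()
"
```

```text
t 32.4 tool mouth xy mm -37.99375609074023 -1.945530365268496 z 0.041289982185054294 yaw 10.527697626797874 Fx,Fy 1.1327015532747466 -0.3034842276634318 Fz -7.400775207787934 M [ 0.2127 -0.1854 -0.4157] tiltfix [-0.0041 -0.1663]
```

>>> jog_arm(
  deltas=[
    [0, -0.003, 0.0003, 0, 0, 0],
    [0, -0.003, 0, 0, 0, 0],
    [0, -0.0025, 0, 0, 0, 0],
    [0, 0, 0, 0, 0, 0],
    [0, 0, 0, 0, 0, 0],
  ],
)

```text
t: 32.9
position: [0.5303, 0.0935, 0.0416]
tool_rot: [[0.984, 0.18, 0.004], [0.18, -0.984, -0.006], [0.003, 0.006, -1.0]]
force: [1.1, -9.7, -2.3]
finger_gap: 0.049
```

```bash
python3 -c "
from h import *
mo()
"
```

```text
t 32.9 tool mouth xy mm -35.43735503467226 -1.8951158232341296 z 0.04155595488461321 yaw 10.370904024100932 Fx,Fy -9.706762644119026 0.68179306498138 Fz -2.2691149256995975 M [-2.1058 -0.1686 -0.1338] tiltfix [ 0.3682 -0.1641]
```

>>> jog_arm(
  deltas=[
    [0, -0.001, 0, 0, 0, 0],
    [0, 0, 0, 0, 0, 0],
    [0, 0, 0, 0, 0, 0],
  ],
)

```text
t: 33.2
position: [0.5303, 0.0935, 0.0416]
tool_rot: [[0.984, 0.18, 0.004], [0.18, -0.984, -0.007], [0.003, 0.007, -1.0]]
force: [0.9, -10.9, -2.6]
finger_gap: 0.0491
```

```bash
python3 -c "
from h import *
mo()
"
```

```text
t 33.2 tool mouth xy mm -35.38722096993517 -1.8524727597080746 z 0.04159632587157652 yaw 10.34451151953927 Fx,Fy -10.839294716885124 1.1255949499101752 Fz -2.6203830162406003 M [-2.4294 -0.2162  0.023 ] tiltfix [ 0.4251 -0.1575]
```

>>> jog_arm(
  deltas=[
    [0, 0.003, 0, 0, 0, 0],
    [0, 0.003, 0, 0, 0, 0],
    [0, 0.002, 0, 0, 0, 0],
    [0, 0, 0, 0, 0, 0],
    [0, 0, 0, 0, 0, 0],
  ],
)

```text
t: 33.7
position: [0.5309, 0.0912, 0.0413]
tool_rot: [[0.983, 0.182, 0.003], [0.182, -0.983, -0.001], [0.003, 0.002, -1.0]]
force: [0.2, -3.4, -5.3]
finger_gap: 0.049
```

```bash
python3 -c "
from h import *
mo()
"
```

```text
t 33.7 tool mouth xy mm -37.815343679820984 -2.01348384639733 z 0.04126883614807369 yaw 10.512776702819519 Fx,Fy -3.3471855599277758 0.3756739119018044 Fz -5.291113338087751 M [-0.7996 -0.0553 -0.1913] tiltfix [ 0.0867 -0.1717]
```

>>> jog_arm(
  deltas=[
    [0, 0.0012, 0, 0, 0, 0],
    [0, 0, 0, 0, 0, 0],
    [0, 0, 0, 0, 0, 0],
  ],
)

```text
t: 34.0
position: [0.5309, 0.0911, 0.0411]
tool_rot: [[0.983, 0.183, 0.003], [0.183, -0.983, 0.0], [0.003, 0.0, -1.0]]
force: [-0.2, -0.1, -4.5]
finger_gap: 0.0489
```

```bash
python3 -c "
from h import *
mo()
"
```

```text
t 34.0 tool mouth xy mm -37.93195382239786 -1.982779057045254 z 0.041149617755016445 yaw 10.525786295162009 Fx,Fy -0.044081714388201784 0.19292373429619789 Fz -4.466540148677983 M [-0.149   0.1168 -0.2332] tiltfix [ 0.0077 -0.1659]
```

>>> jog_arm(
  deltas=[
    [0, 0, 0, 0, 0, 0],
    [0, 0, 0, 0, 0, 0],
    [0, 0, 0, 0, 0, 0],
    [0, 0, 0, 0, 0, 0],
    [0, 0, 0, 0, 0, 0],
  ],
  claw=1,
)

```text
t: 34.5
position: [0.5313, 0.0904, 0.0415]
tool_rot: [[0.983, 0.182, 0.004], [0.182, -0.983, -0.0], [0.004, 0.001, -1.0]]
force: [-0.6, 0.4, 0.4]
finger_gap: 0.0854
```

```bash
python3 -c "
from h import *
mo()
cv2.imwrite('pics/w13.png',arm.snapshot('wrist')[:,:,::-1])
mo()
a=cv2.imread('pics/w12.png');b=cv2.imread('pics/w13.png')
cv2.imwrite('pics/w13c.png',np.hstack([cv2.resize(i[180:350,180:340],None,fx=2.4,fy=2.4,interpolation=cv2.INTER_CUBIC) for i in(a,b)]))
"
```

```text
t 34.5 tool mouth xy mm -38.69375823960137 -2.2811002412887844 z 0.041453348798061514 yaw 10.494868440169833 Fx,Fy 0.48383643452802044 0.5044540965436914 Fz 0.3971320147249779 M [ 0.0006 -0.0108 -0.0064] tiltfix [ 0.0425 -0.2064]
t 34.55 tool mouth xy mm -38.68375269003076 -2.1920177380855956 z 0.041356850525194125 yaw 10.494931106891592 Fx,Fy -0.45991830349820056 0.4809384066705716 Fz 0.038832232416332366 M [0.0442 0.021  0.0166] tiltfix [ 0.0452 -0.1946]
```

View pics/w13c.png

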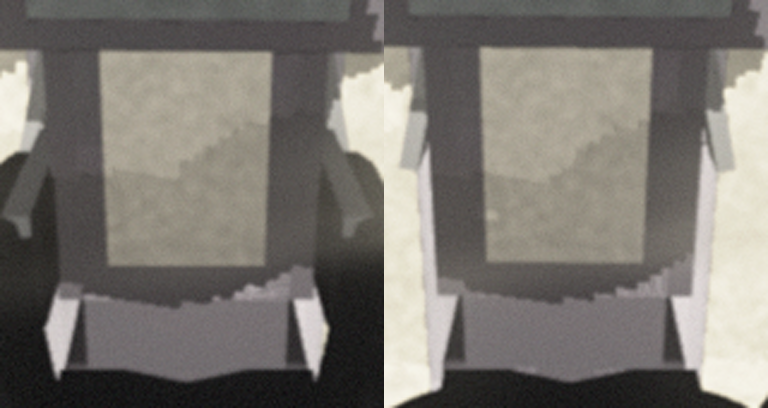

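After release the label still looks square to the port, with no yaw kick. I'll measure its yaw numerically against the roof edge.

```bash
python3 -c "
from h import *
c=arm.camera_info('wrist'); b=cv2.imread('pics/w13.png')
g=cv2.GaussianBlur(cv2.cvtColor(b,cv2.COLOR_BGR2GRAY).astype(np.float32),(3,3),0)
M=np.array([.522,.128]);ex=np.array([-.1822,.9833]);ey=np.array([-.9833,-.1822])
def edge(rows,a,z,bb,s):
    P=[]
    for r in rows:
        d=s*np.diff(g[r,a:bb]); P.append(cast(c,(a+np.argmax(d)+.5,r),z)[:2])
    P=np.array(P); q=np.c_[(P-M)@ex,(P-M)@ey]; k=np.polyfit(q[:,0],q[:,1],1); print('slope deg',np.degrees(np.arctan(k[0])),'y mid mm',q[:,1].mean()*1e3,'x range',q[:,0].min(),q[:,0].max(),'res',np.std(q[:,1]-np.polyval(k,q[:,0]))*1e3)
edge(range(204,285),210,.068,235,1)
edge(range(204,285),280,.068,305,-1)
def edgeh(cols,a,b2,z,s):
    P=np.array([cast(c,(u,a+np.argmax(s*np.diff(g[a:b2,u]))+.5),z)[:2] for u in cols]); q=np.c_[(P-M)@ex,(P-M)@ey]; k=np.polyfit(q[:,1],q[:,0],1); print('h slope deg',np.degrees(np.arctan(k[0])),'x mm',q[:,0].mean()*1e3)
edgeh(range(226,284),278,300,.068,-1)
edgeh(range(160,210),185,210,.078,1); edgeh(range(320,350),185,210,.078,1)
"
```

```text
slope deg -0.3564104058292464 y mid mm 13.207120826348781 x range -0.04362651185063759 -0.004631477227088688 res 0.13142020998338183
slope deg -0.6213273220382655 y mid mm -16.898579166709972 x range -0.04371861997281261 -0.004689186972373738 res 0.13283570852590024
h slope deg 1.9108638566115108 x mm -46.34667024234439
h slope deg -0.9964378432547263 x mm 1.1174078598777917
h slope deg 9.806997481473017 x mm -0.6143196238967803
```

```bash
python3 -c "
from h import *
c=arm.camera_info('wrist'); b=cv2.imread('pics/w13.png')
g=cv2.GaussianBlur(cv2.cvtColor(b,cv2.COLOR_BGR2GRAY).astype(np.float32),(3,3),0)
M=np.array([.522,.128]);ex=np.array([-.1822,.9833]);ey=np.array([-.9833,-.1822])
def edge(rows,a,z,bb,s):
    q=[]
    for r in rows:
        d=s*np.diff(g[r,a:bb]); P=cast(c,(a+np.argmax(d)+.5,r),z)[:2]-M; q.append((P@ex,P@ey))
    q=np.array(q); k=np.polyfit(q[:,0],q[:,1],1); w=abs(q[:,1]-np.polyval(k,q[:,0]))<.001; k=np.polyfit(q[w,0],q[w,1],1); print('slope deg',np.degrees(np.arctan(k[0])),'y mid mm',q[w,1].mean()*1e3,w.sum(),'res',np.std(q[w,1]-np.polyval(k,q[w,0]))*1e3)
edge(range(70,190),125,.078,160,-1)
edge(range(70,190),360,.078,400,1)
cv2.imwrite('pics/w13d.png',b)
"
```

```text
slope deg -0.47942967420613614 y mid mm 39.11728303524664 111 res 0.0974501038209509
slope deg -0.5541498526436925 y mid mm -44.73448811034994 120 res 0.10342390627094099
```

View pics/w13d.png

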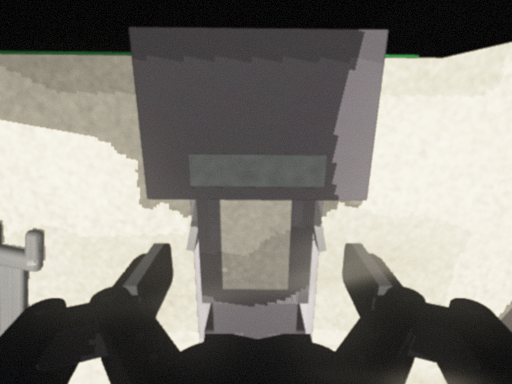

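The port sides slope −0.48° and −0.55° and the label edges average −0.49°. The freed cassette is therefore square to the port to about 0.03°, within measurement noise, so both catches share the spring load. The moment came from my tool being 0.5° off. Now I'll retreat.

>>> jog_arm(
  deltas=[
    [0, 0, -0.01, 0, 0, 0],
    [0, 0, -0.025, 0, 0, 0],
    [0, 0, -0.03, 0, 0, 0],
    [0, 0.02, -0.03, 0, 0, 0],
    [0, 0.03, -0.03, 0, 0, 0],
  ],
)

```text
t: 35.05
position: [0.5397, 0.0428, 0.1682]
tool_rot: [[0.983, 0.186, 0.004], [0.186, -0.983, 0.001], [0.004, -0.0, -1.0]]
force: [1.3, -0.2, 0.4]
finger_gap: 0.0852
```

>>> jog_arm(
  deltas=[
    [0, 0.03, -0.02, 0, 0, 0],
    [0, 0.03, -0.01, 0, 0, 0],
    [0, 0.02, 0, 0, 0, 0],
    [0, 0, 0, 0, 0, 0],
    [0, 0, 0, 0, 0, 0],
  ],
)

```text
t: 35.55
position: [0.5541, -0.0371, 0.1966]
tool_rot: [[0.983, 0.181, 0.003], [0.181, -0.983, 0.0], [0.003, 0.0, -1.0]]
force: [-0.2, 0.8, -0.4]
finger_gap: 0.0851
```

```bash
python3 -c "
from h import *
mo()
import pickle
c=arm.camera_info('wrist');pickle.dump(c,open('w14.pkl','wb'))
cv2.imwrite('pics/w14.png',arm.snapshot('wrist')[:,:,::-1])
cv2.imwrite('pics/s14.png',arm.snapshot('scene')[:,:,::-1])
"
```

```text
t 35.55 tool mouth xy mm -168.22172192674262 -1.437177575676591 z 0.19656732380993927 yaw 10.447955983210846 Fx,Fy 0.8021900805602715 0.021178599613749845 Fz -0.3910243255798933 M [ 0.0517 -0.019  -0.0219] tiltfix [ 0.0047 -0.1809]
```

View pics/w14.png

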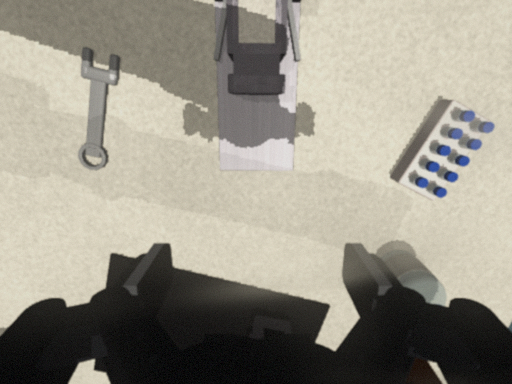

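View pics/s14.png

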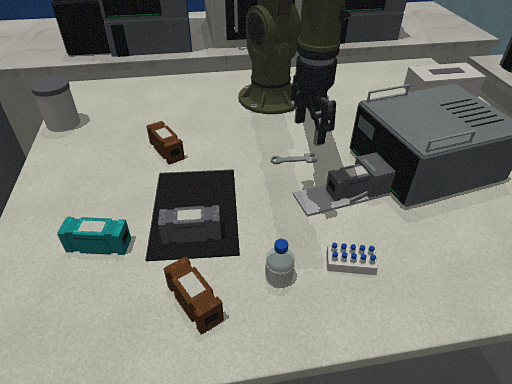

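Scene: one cassette is in the port at about (360,178), the other still stands on the mat at (190,222), and the bystanders are untouched. One last depth check, then I'll hand in.

```bash
python3 -c "
from h import *
import pickle
c=pickle.load(open('w14.pkl','rb'))
M=np.array([.522,.128]);ex=np.array([-.1822,.9833]);ey=np.array([-.9833,-.1822])
for uv in((229,79),(285,79),(229,94),(284,94)):
  for z in(.068,.008):
    p=cast(c,uv,z)[:2]-M; print(uv,z,p@ex,p@ey)
arm.job_done()
"
```

```text
(229, 79) 0.068 -0.07483985951961322 0.021832011225102612
(229, 79) 0.008 -0.0708813650894748 0.027052486091731286
(285, 79) 0.068 -0.07489859805202523 -0.026703120750931817
(285, 79) 0.008 -0.07095311244609705 -0.03223172275036397
(229, 94) 0.068 -0.08717538266813858 0.02220197200470788
(229, 94) 0.008 -0.0859488368514714 0.027504382094246247
(284, 94) 0.068 -0.08724095734356231 -0.026152827993797093
(284, 94) 0.008 -0.08602893435186537 -0.031559556642844544
the job is handed in; nothing more can be done
```

The heavier cassette, the near one, is in the port and appears to be held by both catches. The lighter one is back where it stood on the mat. I handed the job in at about 36 s of the 72 s allowed.

- **Weighing:** I lifted the near cassette about 49 mm, and it read about 4.1 N. I put it back, then lifted the far one about 48 mm, and it read about 2.6 N before I set it back. So the near one went into the port.
- **Pushing:** The connector was first touched near tool y = 0.086 m. The largest force I read was about 11.4 N, and the connector went in an estimated 7 mm at most, against the 10 mm ramming limit.
- **Pull test:** Pulling back with 2 to 5 N, the cassette did not come out. An off-centre moment of about −0.45 N·m made me suspect that only the left catch had dropped in, so I pushed a little deeper and checked again. The moment was still there on the second pull. I put it down to my grip being turned 0.5° from the port.
- **After release:** The freed cassette lies parallel to the port, with the label edges at −0.49° and the port sides at −0.52°. It sits about 1 mm off the port's centre line, and its rear end is at x ≈ −87 mm, which puts its centre at about −22 mm, inside the latched range.
- **Last pictures:** The far cassette still stands on the mat, and the bottle, rack and wrench look unmoved. The gripper is clear of everything.

I could not see the catches themselves. That both dropped in is inferred from the pull test and from the cassette not turning when I let go.

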